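# Build the magnifier's lens cell and latch it

### The arm

A 7-joint arm with a two-finger parallel gripper is mounted at the origin on the work surface. World frame = base frame: x ahead of the robot, y to its left, z up, the work surface at z = 0. Lengths are in mm, angles in rad, forces in N, time in s.
With the tool pointing down it reaches from about 400 to 875 mm from the base axis. Payload 4.4 kg.
Tool frame: the origin (TCP) lies on the centre line of the jaws, within the pads' length; the fingertips stand 19 mm ahead of it and the grasp point (between the pads) is the TCP; z points along the fingers, y is the line along which they close (so a half turn about z gives the same grasp; the last joint's range is limited). The gripper opens to 85 mm and grips with 20 to 120 N. Pads are 22 mm wide; open, the fingers measure 114 mm over their backs; the gripper's body (76 mm by 85 mm) begins 54 mm behind the grasp point. The pads swing forward as they close: fully open they stand 13 mm farther back than shut.
Start: joints at [-1.358, 0.628, 0.038, 1.517, -0.027, 0.996, -0.02], TCP at [178.857, 624.922, 250.313] pointing down, gripper open.
Joint ranges: [-3.06, 3.06], [-0.37, 2.12], [-1.25, 1.32], [0.18, 2.47], [-1.1, 4.24], [0.23, 1.98], [-2.94, 2.94]. Speed limits (rad/s): [2.57, 2.57, 3.14, 3.14, 3.14, 3.14, 3.14].

### API

Orientations are given as [roll, pitch, yaw] about the fixed x, y, z axes, in that order (R = Rz(yaw) Ry(pitch) Rx(roll)).
In Python, from cell import ctrl, viewer, silhouettes gives the robot as it stands.
- The arm moves only by the shell command python3 -m creep 'ROWS'. ROWS is JSON, a list of rows, each an object with "jaw": the gripper command: -1 is shut, 1 is fully open, values between are in proportion; "xyz": the shift along the tool's x, y, z in mm, a list of three; "angular": the turn, a rotation vector about the tool's x, y, z in rad, a list of three. In form: [{"jaw": jaw, "xyz": [tx, ty, tz], "angular": [rx, ry, rz]}, ...]. A call has 1 to 12 rows; each row is the pose to reach, as a shift and turn from the pose commanded when the call began, along the tool's axes at that moment; what a row does not reach only later rows make up. A row lasts 1/8 s, in which the tool goes at most 62.5 mm and 10.7 degrees, less where a joint would pass 70% of its speed; a pose out of reach is approached as far as the arm can. A call with a gripper value outside its range is refused whole. The fingers move at their own pace and stop on an object; the grip force is fixed at half the most. Time passes only in rows, so rows that repeat a pose let the fingers close. It gives the time, the measured TCP pose, the force, the opening and the grip force at its end, in the units of the state.
- ctrl.read_state(): the state, without advancing time (a new reading comes with each control period).
- viewer.get_image(name): name is "scene" or "top" or "wrist"; returns (picture, depth): 400x640x3 uint8, red, green, blue; 400x640 float32, mm along the optical axis (not along the pixel's ray), 0 where there is no reading.
- viewer.camera_model(name): a dict with "fx", "fy", "cx", "cy" (pixels), "dist" ([k1, k2, p1, p2, k3] as OpenCV has them; the pictures are not rectified), "T" (4x4, takes a point from camera to world coordinates). Camera axes: x right, y down, z forward; pixel columns grow to the right and rows downward; lengths in mm; the calibration is good to about 2 mm. A picture is of the moment at which its call begins: read the wrist's pose just before it. camera_model takes no time and is no camera call; for the wrist camera it gives the pose at the moment of the call.
- ctrl.finish_job(): hands the job in; it is judged then, once.
Trained networks look in the newest picture that a camera, given by its name, has taken for a name from the list of things; names that differ only in an ending like _2 or _b are one class to them, and where a whole thing is asked for, a point or a joint stands for the part that bears it (a point fixed in the world has none). Each returns a list of dicts, best first, with "score" (0 to 1); they miss things now and then, are a little off and sometimes report something else, mostly with a low value. They report only what shows in the picture. A call takes as long as a camera call.
- silhouettes(camera, target): "pixels" (400x640 bool, what is visible of it) and "xy" ([column, row] in pixels, amid what is visible of it).
The state is a dict: "clock": time; "qpos": joint angles; "qd": joint speeds; "tau": joint torques, N m; "eef_pos": TCP position; "tool_rot": TCP orientation; "force": force on the tool from outside, world axes, zero at the start; "torque": the same for the moment, N m; "width": finger opening in mm; "gripper_force": force on a finger pad.
Only numpy, scipy, OpenCV 4.12 (cv2) and the standard library are available. Lean on these libraries where they do the work, as an engineer would, in place of code of your own. Each camera call takes 0.05 s, during which the arm holds its last target. There are 200 camera calls.

### The job

Build up the bench magnifier's lens cell: lift the latch bar out of its catch and swing it clear, then lay flat between the four guide posts first every plain spacer ring that is laid out, then the glass lens blank, and last the steel retaining ring with the two lugs. Then swing the bar back over the stack, lift it over the striker and let it drop home in the catch. Leave the jar, the whetstone and the tin alone.

Things in the scene. Friction and masses are not known exactly. Their poses are not given: they have to be found in the camera images.
- cell: the lens cell, fixed to the bench (on the left, turned a little): aluminium base plate 90 mm (its x) by 190 mm (its y, from -85 to +105), 6 mm thick; origin at bench level under the centre of the stack. The latch's round pivot post stands at y = -60 mm, the catch block at y = +50 mm
- cell_floor (a point): centre of the stack on top of the base plate, 6 mm above the bench: the first disc rests here. Axes as the cell's. Fingers have room on its +x and -x sides, where the gap between the guide posts is 35 mm wide
- posts_top (a point): point on the stack's axis at the height of the tips of the four guide posts, 60 mm above the bench. The posts are steel, 8 mm thick, at the cell's x = +-18, y = +-21.4 mm, straight up to 52 mm and tapering to the tip above; between them a 44 mm disc has 2 mm of room all round
- catch (a point): middle of the catch slot, 74 mm above the bench (the middle line of the latched bar) and 50 mm along the cell's +y from the stack's centre. The slot is 17 mm wide in x. On its +x side is the striker (8 mm thick in x, middle at x = +12.5 mm, top 84 mm above the bench), on its -x side the stop (top 94 mm)
- latch_pivot (a point): the point about which the bar turns and lifts, 74 mm above the bench, at the cell's (0, -60 mm). At swing 0 and lift 0 the bar lies along the cell's +y
- latch_knob (a point): middle of the bar's upright black thumb knob, 16 mm in diameter, 26 mm tall, standing on the free end of the bar, 142 mm from the pivot; this point is 19 mm above the bar's middle line. The steel bar is 12 mm wide and 12 mm high, ends 8 mm beyond the knob; underside 68 mm above the bench when level
- latch_swing (a joint): rad, turn of the bar about the upright pivot: 0 = over the stack, in the catch (as at the start), growing as the free end swings to the cell's +x side, up to 1.4; stays where it is left. The stack can be loaded when it is more than about 1.1
- latch_lift (a joint): rad, lift of the free end: 0 = level and resting, up to 0.7; it falls back by its weight (bar of 0.1 kg). It must be about 0.2 or more to pass over the striker
- lens: the lens blank: a solid ground-glass disc, pale, 44 mm in diameter, 10 mm thick, both faces alike; origin at the centre of one flat face (the lower one at the start), z along its axis
- retainer: the retaining ring: dark steel ring, 44 mm outside diameter, hole 31 mm, 10 mm thick, with two small lugs (5 by 12 mm) 6 mm high standing on its upper face within its outline (at its own x = +-18.5 mm); origin at the centre of its underside, z up
- jar: bystander: amber glass jar, 54 mm in diameter, 70 mm tall, at the far side; origin under its centre
- whetstone: bystander: grey stone block 55 by 150 by 30 mm, at the right edge; origin under its centre
- tin: bystander: open steel tin 100 by 160 by 50 mm, at the left; origin under its centre
- spacer1: spacer: 44 mm outside diameter, plain aluminium ring, hole 31 mm, 8 mm thick, both faces alike; origin at the centre of one flat face (the lower one at the start), z along its axis. Up to four are laid out; absent ones read None from the start.
- spacer2: spacer: 44 mm outside diameter, plain aluminium ring, hole 31 mm, 8 mm thick, both faces alike; origin at the centre of one flat face (the lower one at the start), z along its axis. Up to four are laid out; absent ones read None from the start.
- spacer3: spacer: 44 mm outside diameter, plain aluminium ring, hole 31 mm, 8 mm thick, both faces alike; origin at the centre of one flat face (the lower one at the start), z along its axis. Up to four are laid out; absent ones read None from the start.
- spacer4: spacer: 44 mm outside diameter, plain aluminium ring, hole 31 mm, 8 mm thick, both faces alike; origin at the centre of one flat face (the lower one at the start), z along its axis. Up to four are laid out; absent ones read None from the start.

How it is judged (in metres and radians):
On the way, in this order (a step that is already met when the one before it is completed fails the run):
1. the latch bar is out of the catch and swung aside (value of joint latch_swing above 0.6 rad), for 0.1 s.
2. all spacers lie flat between the posts, released, the lens and retaining ring still out (horizontal distance between each of spacer1, spacer2, spacer3, spacer4 and cell_floor below 0.006 m and angle between the z axis of each of spacer1, spacer2, spacer3, spacer4 and the z axis of cell, either way round below 0.12 rad and z of each of spacer1, spacer2, spacer3, spacer4 in the frame of cell_floor below 0.036 m and contact force between the fingers and spacer1 below 0.1 N and linear speed of each of spacer1, spacer2, spacer3, spacer4 below 0.03 m/s and contact force between the fingers and spacer2 below 0.1 N and contact force between the fingers and spacer3 below 0.1 N and contact force between the fingers and spacer4 below 0.1 N and horizontal distance between each of lens, retainer and cell_floor above 0.02 m), for 0.2 s.
3. the lens blank lies flat on the spacers, released, the retaining ring still out (horizontal distance between each of spacer1, spacer2, spacer3, spacer4, lens and cell_floor below 0.006 m and angle between the z axis of each of spacer1, spacer2, spacer3, spacer4, lens and the z axis of cell, either way round below 0.12 rad and z of each of spacer1, spacer2, spacer3, spacer4 in the frame of cell_floor below 0.036 m and z of lens in the frame of cell_floor below 0.046 m and contact force between the fingers and lens below 0.1 N and linear speed of lens below 0.03 m/s and horizontal distance between retainer and cell_floor above 0.02 m), for 0.2 s.
4. the retaining ring lies flat on the lens, released, the bar still out of the catch (horizontal distance between each of spacer1, spacer2, spacer3, spacer4, lens, retainer and cell_floor below 0.006 m and angle between the z axis of each of spacer1, spacer2, spacer3, spacer4, lens, retainer and the z axis of cell, either way round below 0.12 rad and z of each of spacer1, spacer2, spacer3, spacer4 in the frame of cell_floor below 0.036 m and z of lens in the frame of cell_floor below 0.046 m and z of retainer in the frame of cell_floor below 0.062 m and contact force between the fingers and retainer below 0.1 N and linear speed of retainer below 0.03 m/s and value of joint latch_swing above 0.2 rad), for 0.2 s.
At the end, for the whole second after the job is handed in: all spacers, then the lens, then the retaining ring stacked in the cell, each within 6 mm of the cell's axis, flat within 0.12 rad and at rest; the bar in the catch: swing below 0.05 rad and lift below 0.03 rad (horizontal distance between each of spacer1, spacer2, spacer3, spacer4, lens, retainer and cell_floor below 0.006 m and angle between the z axis of each of spacer1, spacer2, spacer3, spacer4, lens, retainer and the z axis of cell, either way round below 0.12 rad and z of each of spacer1, spacer2, spacer3, spacer4 in the frame of cell_floor below 0.036 m and z of lens in the frame of cell_floor below 0.046 m and z of retainer in the frame of cell_floor below 0.062 m and ((z of lens in the frame of spacer1 above 0.004 m and angle between spacer1's own z axis and vertical below 1.5 rad) or (z of lens in the frame of spacer1 below 0.004 m and angle between spacer1's own z axis and vertical above 1.5 rad)) and ((z of lens in the frame of spacer2 above 0.004 m and angle between spacer2's own z axis and vertical below 1.5 rad) or (z of lens in the frame of spacer2 below 0.004 m and angle between spacer2's own z axis and vertical above 1.5 rad)) and ((z of lens in the frame of spacer3 above 0.004 m and angle between spacer3's own z axis and vertical below 1.5 rad) or (z of lens in the frame of spacer3 below 0.004 m and angle between spacer3's own z axis and vertical above 1.5 rad)) and ((z of lens in the frame of spacer4 above 0.004 m and angle between spacer4's own z axis and vertical below 1.5 rad) or (z of lens in the frame of spacer4 below 0.004 m and angle between spacer4's own z axis and vertical above 1.5 rad)) and ((z of retainer in the frame of lens above 0.004 m and angle between lens's own z axis and vertical below 1.5 rad) or (z of retainer in the frame of lens below 0.004 m and angle between lens's own z axis and vertical above 1.5 rad)) and value of joint latch_swing below 0.05 rad and value of joint latch_lift below 0.03 rad and linear speed of each of spacer1, spacer2, spacer3, spacer4, lens, retainer below 0.03 m/s); the robot touches nothing.
It fails at once if a bystander (jar, whetstone, tin) is shifted by more than 30 mm (distance of any of jar, whetstone, tin from where it was at the start of the episode above 0.03 m).
Of spacer1, spacer2, spacer3, spacer4 only 2 to 4 are there at a start; the rules pass over those that are not, and their reading is None.
At some moment in a run one of lens, retainer may be knocked a few centimetres aside while the robot is not near it.
Once in a run the grip may slacken for a moment while it holds something.
It also fails if it takes over 208 s, if anything falls off the work surface, if the arm or the gripper's body presses on something with over 40 N, if the wrist force passes 120 N, or if a joint passes its speed limit or range.

## Working session

There is one attempt and no reset: what is moved stays moved. The work goes in short steps, Python scripts to look and compute and a shell command to move; the robot and the scene stay as the last step left them, time stands still between calls to the robot, and variables do not carry over. Pictures are saved under pics/ and viewed, at most 14 in all, crops included, and the job is handed in when it is done.

```bash
ls; mkdir -p pics
cat > h.py <<'E'
import numpy as np, cv2, sys
from scipy.spatial.transform import Rotation as Rn
from cell import ctrl, viewer, silhouettes
def pts(cam, depth, mask, m):
    v,u=np.nonzero(mask&(depth>0)); d=depth[v,u]
    K=np.array([[m['fx'],0,m['cx']],[0,m['fy'],m['cy']],[0,0,1]])
    n=cv2.undistortPoints(np.c_[u,v].astype(float).reshape(-1,1,2),K,np.array(m['dist']))[:,0]
    P=np.c_[n*d[:,None],d,np.ones(len(d))]
    return (P@np.array(m['T']).T)[:,:3]
def look(cam,name=None):
    m=viewer.camera_model(cam); im,d=viewer.get_image(cam)
    if name: cv2.imwrite('pics/'+name,im[:,:,::-1])
    return im,d,m
def tool(s=None):
    s=s or ctrl.read_state(); return np.array(s['eef_pos']), Rn.from_euler('xyz',s['tool_rot']).as_matrix()
E
python3 - <<'E'
from h import *
s=ctrl.read_state(); print(s)
print(Rn.from_euler('xyz',s['tool_rot']).as_matrix().round(2))
for c in ['top','scene']:
    im,d,m=look(c,c+'0.png'); print(c,np.round(m['T'],2).tolist())
    for t in ['cell','latch_knob','spacer1','lens','retainer','jar','tin','whetstone']:
        for r in silhouettes(c,t)[:5]:
            p=pts(c,d,r['pixels'],m)
            print(t,round(r['score'],2),np.round(r['xy']),r['pixels'].sum(), np.median(p,0).round(1) if len(p) else None, np.percentile(p[:,2],[5,95]).round() if len(p) else None, ((p[:,:2].max(0)+p[:,:2].min(0))/2).round(1) if len(p) else None)
E
```

```text
pics
{'clock': 0.0, 'qpos': array([-1.35777297,  0.62937465,  0.03842367,  1.51833928, -0.0269966 ,
        0.99629008, -0.01999746]), 'qd': array([ 0.00195428,  0.00034397,  0.00057283,  0.00167105, -0.00164189,
       -0.00094069, -0.00068502]), 'tau': array([ 9.41134167e-04, -5.63410270e+01,  1.22655474e+00, -1.93446726e+01,
        1.09814518e-02,  1.02713640e-02,  2.88815734e-06]), 'eef_pos': array([178.7000329 , 624.35628997, 249.37941655]), 'tool_rot': array([-3.13969886e+00,  1.79725795e-05,  2.86278915e+00]), 'force': array([ 0.85437889, -0.58601538,  0.47175512]), 'torque': array([-0.01951927, -0.00607172, -0.00775985]), 'gripper_force': 0.0, 'width': 85.39045393669885}
[[-0.96  0.28 -0.  ]
 [ 0.28  0.96 -0.  ]
 [-0.   -0.   -1.  ]]
top [[0.02, -0.99, 0.16, 372.33], [-1.0, -0.02, 0.0, -20.74], [0.0, -0.16, -0.99, 1258.93], [0.0, 0.0, 0.0, 1.0]]
cell 0.63 [258. 237.] 1920 [470.5 129.    6.5] [ 2. 82.] [472.1 130.3]
latch_knob 0.71 [258. 237.] 186 [473.1 121.7  79.2] [74. 98.] [473.9 133.5]
latch_knob 0.48 [466. 220.] 1015 [ 532.7 -470.7   30.2] [16. 34.] [ 534.9 -472.4]
spac
[... 689 characters left out ...]
8.1] [ 1. 83.] [456.6 130.2]
cell 0.59 [246. 217.] 106 [ 568.8 -314.8    5.3] [-1. 12.] [ 567.9 -316.1]
cell 0.2 [304. 194.] 87 [ 451.4 -110.2   10.7] [ 5. 15.] [ 448.9 -110. ]
latch_knob 0.59 [369. 185.] 165 [479.5 128.5  79.2] [ 68. 101.] [435.9 147.7]
spacer1 0.57 [244. 199.] 11 [ 456.4 -339.5    7.2] [ 1. 14.] [ 460.1 -335.6]
lens 0.65 [303. 195.] 84 [ 458.2 -110.    10.4] [ 4. 15.] [ 454. -110.]
retainer 0.62 [305. 220.] 95 [ 566.6 -109.7    8.4] [ 0. 17.] [ 565.2 -109. ]
jar 0.67 [343. 255.] 359 [770.   -5.9  51.6] [ 9. 73.] [731.1  -3.9]
tin 0.81 [444. 181.] 1202 [394.  424.1  21. ] [ 0. 50.] [411.  423.6]
whetstone 0.95 [202. 213.] 740 [ 547.9 -475.    29.4] [ 5. 35.] [ 521.2 -482.1]
```

Run:
```python
import cv2
a=cv2.imread('pics/top0.png')[170:290,120:520]; cv2.imwrite('pics/top0c.png',cv2.resize(a,None,fx=2,fy=2,interpolation=2))
a=cv2.imread('pics/scene0.png')[140:280,180:480]; cv2.imwrite('pics/scene0c.png',cv2.resize(a,None,fx=2.6,fy=2.6,interpolation=2))
```

```text
(no output)
```

View pics/top0c.png

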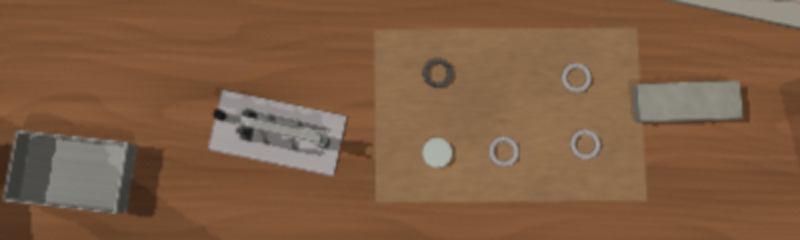

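View pics/scene0c.png

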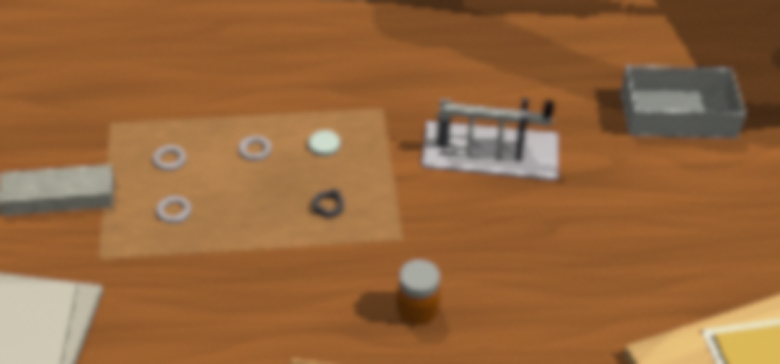

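```bash
cat >> h.py <<'E'
def to(pos, yang, tilt=None):
    """tool-frame shift/rotvec to a down pose with tool y at world angle yang"""
    p,R=tool(); y=np.array([np.cos(yang),np.sin(yang),0]); z=np.array([0,0,-1.]); G=np.c_[np.cross(y,z),y,z]
    if tilt is not None: G=tilt@G
    print('xyz',(R.T@(np.array(pos)-p)).round(1).tolist(),'ang',Rn.from_matrix(R.T@G).as_rotvec().round(3).tolist())
def ang(n=''): 
    p,R=tool(); s=ctrl.read_state(); print(n,'t',round(s['clock'],2),'tcp',p.round(1),'yang',round(float(np.arctan2(R[1,1],R[0,1])),3),'tilt',R[2].round(3),'w',round(s['width'],1),'F',np.round(s['force'],1),'q7',round(s['qpos'][6],2))
E
python3 - <<'E'
from h import *
p,R=tool(); T=np.array(viewer.camera_model('wrist')['T'])
print((R.T@(T[:3,3]-p)).round(1),(R.T@T[:3,:3]).round(2), viewer.camera_model('wrist')['fx'])
im,d,m=look('top')
r=silhouettes('top','cell')[0]; P=pts('top',d,r['pixels'],m)
Q=P[abs(P[:,2]-6)<5]; 
rc=cv2.minAreaRect(Q[:,:2].astype(np.float32)); print(rc)
r=silhouettes('top','latch_knob')[0]; P=pts('top',d,r['pixels'],m)
print(P[P[:,2]>92].mean(0),cv2.minAreaRect(P[P[:,2]>68][:,:2].astype(np.float32)))
to([455,130,330],-0.31)
E
```

```text
[  80.8    0.6 -123.4] [[-0.   -0.95 -0.32]
 [ 1.   -0.    0.  ]
 [-0.   -0.32  0.95]] 285.2803574268621
((472.9599914550781, 131.52403259277344), (186.6114959716797, 87.5496826171875), 80.05622863769531)
[489.36033035 201.12267738 103.19459467] ((476.9461669921875, 136.18971252441406), (146.55821228027344, 14.528980255126953), 79.1455078125)
xyz [-401.7, -399.8, -79.7] ang [-0.0, -0.0, 1.602]
```

Run:
```python
from h import *
to([480,165,250],-0.18)
```

```text
xyz [-416.1, -359.2, 0.3] ang [-0.0, -0.0, 1.472]
```

```bash
python3 -m creep '[{"jaw":0.2,"xyz":[-416,-359,0],"angular":[0,0,1.472]},{"jaw":0.2,"xyz":[-416,-359,0],"angular":[0,0,1.472]},{"jaw":0.2,"xyz":[-416,-359,0],"angular":[0,0,1.472]},{"jaw":0.2,"xyz":[-416,-359,0],"angular":[0,0,1.472]},{"jaw":0.2,"xyz":[-416,-359,0],"angular":[0,0,1.472]},{"jaw":0.2,"xyz":[-416,-359,0],"angular":[0,0,1.472]},{"jaw":0.2,"xyz":[-416,-359,0],"angular":[0,0,1.472]},{"jaw":0.2,"xyz":[-416,-359,0],"angular":[0,0,1.472]},{"jaw":0.2,"xyz":[-416,-359,0],"angular":[0,0,1.472]},{"jaw":0.2,"xyz":[-416,-359,0],"angular":[0,0,1.472]},{"jaw":0.2,"xyz":[-416,-359,0],"angular":[0,0,1.472]},{"jaw":0.2,"xyz":[-416,-359,0],"angular":[0,0,1.472]}]'
python3 - <<'E'
from h import *
ang()
im,d,m=look('wrist','w1.png')
r=silhouettes('wrist','cell')[0]; P=pts('wrist',d,r['pixels'],m)
for zz in (3,5,7,9): print(zz,(abs(P[:,2]-zz)<1).sum())
Q=P[abs(P[:,2]-6)<3]; print(cv2.minAreaRect(Q[:,:2].astype(np.float32)))
for r in silhouettes('wrist','latch_knob')[:2]:
  P=pts('wrist',d,r['pixels'],m); print(r['score'],r['xy'],np.percentile(P[:,2],[2,50,98]).round(1))
  K=P[P[:,2]>P[:,2].max()-6]; print('top',K.mean(0).round(1),len(K),K.min(0),K.max(0))
  B=P[abs(P[:,2]-79)<4]; print(cv2.minAreaRect(B[:,:2].astype(np.float32)))
np.savez('w1.npz',d=d,im=im,T=m['T'])
E
```

```text
clock: 2.55
eef_pos: [479.2, 166.9, 250.2]
tool_rot: [-3.141, -0.001, 1.394]
force: [-0.5, 0.6, 0.0]
width: 51.0
gripper_force: 0.0
 t 2.55 tcp [479.2 166.9 250.2] yang -0.177 tilt [ 0.001 -0.001 -1.   ] w 51.0 F [-0.5  0.6  0. ] q7 -0.28
3 48
5 3748
7 2761
9 35
((475.9545593261719, 136.0033721923828), (187.9785919189453, 90.20405578613281), 79.32334899902344)
0.89 [327.0, 197.2] [ 78.2  79.8 106.5]
top [491.4 205.9 105.3] 216 [484.22917458 197.76995523 101.71544494] [498.56495596 213.23748458 107.65818375]
((478.0797119140625, 140.94479370117188), (147.3308868408203, 11.932666778564453), 78.34947204589844)
```

View pics/w1.png

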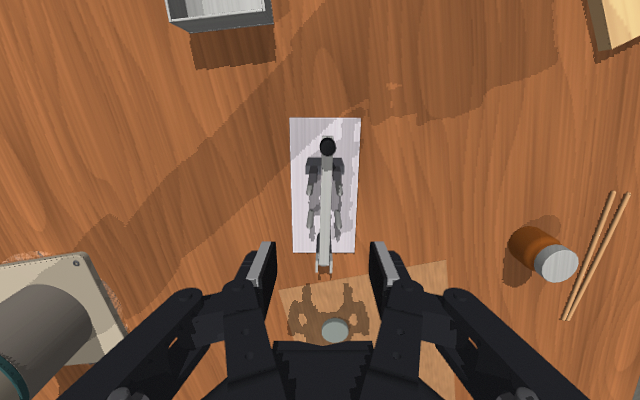

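Run:
```python
from h import *
c,s=np.cos(-.186),np.sin(-.186)
print(np.array([474.6,126.2])+np.array([[c,-s],[s,c]])@[0,84])
to([490.6,208.7,96],-.186)
```

```text
[490.13406772 208.75115226]
xyz [43.5, 3.6, 154.3] ang [-0.0, -0.0, 0.008]
```

```bash
python3 -m creep '[{"jaw":-0.2,"xyz":[43.5,3.6,60],"angular":[0,0,0.008]},{"jaw":-0.2,"xyz":[43.5,3.6,100],"angular":[0,0,0.008]},{"jaw":-0.2,"xyz":[43.5,3.6,130],"angular":[0,0,0.008]},{"jaw":-0.2,"xyz":[43.5,3.6,154],"angular":[0,0,0.008]},{"jaw":-0.2,"xyz":[43.5,3.6,154],"angular":[0,0,0.008]},{"jaw":-1,"xyz":[43.5,3.6,154],"angular":[0,0,0.008]},{"jaw":-1,"xyz":[43.5,3.6,154],"angular":[0,0,0.008]},{"jaw":-1,"xyz":[43.5,3.6,154],"angular":[0,0,0.008]},{"jaw":-1,"xyz":[43.5,3.6,154],"angular":[0,0,0.008]}]'
cat > arc.py <<'E'
from h import *
# rows of poses for bar at (swing,lift), relative to present pose at (s0,l0)
def arc(seq,s0,l0,C=np.array([474.6,126.2]),yaw=-.186):
    p,R=tool(); A=Rn.from_euler('z',yaw).as_matrix()
    piv=np.r_[C,74]+A@[0,-60,0]
    rot=lambda s,l: A@Rn.from_euler('z',-s).as_matrix()@Rn.from_euler('x',l).as_matrix()
    M0=rot(s0,l0)
    for s,l in seq:
        D=rot(s,l)@M0.T; q=piv+D@(p-piv)
        print((s,l),'xyz',(R.T@(q-p)).round(1).tolist(),'ang',Rn.from_matrix(R.T@D@R).as_rotvec().round(3).tolist())
E
python3 - <<'E'
from arc import *
ang(); arc([(0,.08),(0,.16),(0,.24),(0,.3)],0,0)
E
```

```text
clock: 3.82
eef_pos: [491.9, 207.9, 96.9]
tool_rot: [3.14, -0.001, 1.383]
force: [0.4, 1.5, 1.9]
width: 14.1
gripper_force: 58.6
 t 3.83 tcp [491.9 207.9  96.9] yang -0.188 tilt [ 0.001  0.001 -1.   ] w 14.1 F [0.4 1.5 1.9] q7 -0.22
(0, 0.08) xyz [-2.3, 0.0, -11.4] ang [0.0, 0.08, 0.0]
(0, 0.16) xyz [-5.5, 0.0, -22.6] ang [0.0, 0.16, 0.0]
(0, 0.24) xyz [-9.5, 0.1, -33.5] ang [0.0, 0.24, 0.0]
(0, 0.3) xyz [-13.1, 0.1, -41.4] ang [0.001, 0.3, 0.0]
```

```bash
python3 -m creep '[{"jaw":-1,"xyz":[-2.3,0,-11.4],"angular":[0,0.08,0]},{"jaw":-1,"xyz":[-5.5,0,-22.6],"angular":[0,0.16,0]},{"jaw":-1,"xyz":[-9.5,0,-33.5],"angular":[0,0.24,0]},{"jaw":-1,"xyz":[-13,0,-41.4],"angular":[0,0.3,0]},{"jaw":-1,"xyz":[-13,0,-41.4],"angular":[0,0.3,0]}]'
python3 - <<'E'
from arc import *
ang(); arc([(.15,.3),(.3,.3),(.45,.3),(.6,.3),(.75,.3),(.9,.3),(1.05,.3),(1.2,.3),(1.35,.3)],0,.3)
E
```

```text
clock: 4.45
eef_pos: [490.0, 194.6, 139.0]
tool_rot: [3.14, -0.303, 1.381]
force: [1.3, 2.6, 1.1]
width: 14.4
gripper_force: 59.1
 t 4.45 tcp [490.  194.6 139. ] yang -0.191 tilt [ 0.298  0.001 -0.954] w 14.4 F [1.3 2.6 1.1] q7 0.14
(0.15, 0.3) xyz [-1.7, 19.4, -0.5] ang [-0.045, -0.0, 0.143]
(0.3, 0.3) xyz [-6.1, 38.3, -1.8] ang [-0.09, -0.0, 0.286]
(0.45, 0.3) xyz [-13.2, 56.4, -4.0] ang [-0.134, -0.001, 0.429]
(0.6, 0.3) xyz [-22.7, 73.1, -7.0] ang [-0.179, -0.001, 0.573]
(0.75, 0.3) xyz [-34.5, 88.1, -10.7] ang [-0.224, -0.001, 0.716]
(0.9, 0.3) xyz [-48.4, 101.1, -15.0] ang [-0.269, -0.001, 0.859]
(1.05, 0.3) xyz [-63.9, 111.9, -19.8] ang [-0.313, -0.001, 1.002]
(1.2, 0.3) xyz [-80.8, 120.0, -25.1] ang [-0.358, -0.002, 1.145]
(1.35, 0.3) xyz [-98.7, 125.4, -30.7] ang [-0.403, -0.002, 1.288]
```

```bash
python3 -m creep '[{"jaw":-1,"xyz":[-1.7,19.4,-0.5],"angular":[-0.045,0,0.143]},{"jaw":-1,"xyz":[-6.1,38.3,-1.8],"angular":[-0.09,0,0.286]},{"jaw":-1,"xyz":[-13.2,56.4,-4],"angular":[-0.134,-0.001,0.429]},{"jaw":-1,"xyz":[-22.7,73.1,-7],"angular":[-0.179,-0.001,0.573]},{"jaw":-1,"xyz":[-34.5,88.1,-10.7],"angular":[-0.224,-0.001,0.716]},{"jaw":-1,"xyz":[-48.4,101.1,-15],"angular":[-0.269,-0.001,0.859]},{"jaw":-1,"xyz":[-63.9,111.9,-19.8],"angular":[-0.313,-0.001,1.002]},{"jaw":-1,"xyz":[-80.8,120,-25.1],"angular":[-0.358,-0.002,1.145]},{"jaw":-1,"xyz":[-98.7,125.4,-30.7],"angular":[-0.403,-0.002,1.288]},{"jaw":-1,"xyz":[-98.7,125.4,-30.7],"angular":[-0.403,-0.002,1.288]}]'
python3 - <<'E'
from arc import *
ang(); arc([(1.36,.2),(1.37,.1),(1.38,.02)],1.35,.3)
E
```

```text
clock: 5.7
eef_pos: [594.2, 69.1, 138.5]
tool_rot: [3.134, -0.304, 0.037]
force: [3.3, -0.1, 1.0]
width: 14.1
gripper_force: 59.1
 t 5.7 tcp [594.2  69.1 138.5] yang -1.537 tilt [ 0.299  0.007 -0.954] w 14.1 F [ 3.3 -0.1  1. ] q7 -0.75
(1.36, 0.2) xyz [1.5, 1.3, 14.5] ang [-0.002, -0.1, 0.009]
(1.37, 0.1) xyz [1.5, 2.6, 29.0] ang [-0.004, -0.2, 0.018]
(1.38, 0.02) xyz [0.5, 4.0, 40.6] ang [-0.004, -0.28, 0.028]
```

```bash
python3 -m creep '[{"jaw":-1,"xyz":[1.5,1.3,14.5],"angular":[-0.002,-0.1,0.009]},{"jaw":-1,"xyz":[1.5,2.6,29],"angular":[-0.004,-0.2,0.018]},{"jaw":-1,"xyz":[0,4,40.5],"angular":[-0.004,-0.29,0.028]},{"jaw":-1,"xyz":[0,4,40.5],"angular":[-0.004,-0.29,0.028]},{"jaw":-0.3,"xyz":[0,4,40.5],"angular":[-0.004,-0.29,0.028]},{"jaw":-0.3,"xyz":[0,4,40.5],"angular":[-0.004,-0.29,0.028]}]'
python3 - <<'E'
from h import *
ang(); to([480,165,250],-.186)
E
```

```text
clock: 6.45
eef_pos: [603.2, 66.5, 99.1]
tool_rot: [3.139, -0.009, 0.006]
force: [-0.4, -0.2, -0.3]
width: 30.0
gripper_force: 0.0
 t 6.45 tcp [603.2  66.5  99.1] yang -1.565 tilt [ 0.009  0.002 -1.   ] w 30.0 F [-0.4 -0.2 -0.3] q7 -1.01
xyz [-121.3, -98.8, -152.2] ang [0.008, -0.006, -1.379]
```

```bash
python3 -m creep '[{"jaw":-0.3,"xyz":[0,0,-50],"angular":[0.008,-0.006,0]},{"jaw":0.3,"xyz":[-121,-99,-152],"angular":[0.008,-0.006,-1.379]},{"jaw":0.3,"xyz":[-121,-99,-152],"angular":[0.008,-0.006,-1.379]},{"jaw":0.3,"xyz":[-121,-99,-152],"angular":[0.008,-0.006,-1.379]},{"jaw":0.3,"xyz":[-121,-99,-152],"angular":[0.008,-0.006,-1.379]},{"jaw":0.3,"xyz":[-121,-99,-152],"angular":[0.008,-0.006,-1.379]},{"jaw":0.3,"xyz":[-121,-99,-152],"angular":[0.008,-0.006,-1.379]},{"jaw":0.3,"xyz":[-121,-99,-152],"angular":[0.008,-0.006,-1.379]},{"jaw":0.3,"xyz":[-121,-99,-152],"angular":[0.008,-0.006,-1.379]},{"jaw":0.3,"xyz":[-121,-99,-152],"angular":[0.008,-0.006,-1.379]}]'
python3 - <<'E'
from h import *
ang()
im,d,m=look('wrist','w2.png')
r=silhouettes('wrist','cell')[0]; P=pts('wrist',d,r['pixels'],m)
Q=P[abs(P[:,2]-6)<3]; rc=cv2.minAreaRect(Q[:,:2].astype(np.float32)); print(rc)
# posts: points high (50..63)
a=-.186;A=np.array([[np.cos(a),-np.sin(a)],[np.sin(a),np.cos(a)]]);o=np.array([474.6,126.2])
S=P[(P[:,2]>50)&(P[:,2]<66)]; L=(S[:,:2]-o)@A
for x in(-18,18):
  for y in(-21.4,21.4):
    k=(abs(L[:,0]-x)<9)&(abs(L[:,1]-y)<9); kk=k&(S[:,2]>56); print((x,y),k.sum(),L[k].mean(0).round(1),kk.sum(),L[kk].mean(0).round(1),S[k,2].max().round(1))
B=P[abs(P[:,2]-79)<4]; print(cv2.minAreaRect(B[:,:2].astype(np.float32)))
cv2.imwrite('pics/w2c.png',cv2.resize(im[100:280,240:480,::-1],None,fx=3,fy=3))
E
```

```text
clock: 7.7
eef_pos: [480.6, 164.8, 249.6]
tool_rot: [3.14, 0.001, 1.384]
force: [0.1, -1.0, -0.1]
width: 55.7
gripper_force: 0.0
 t 7.7 tcp [480.6 164.8 249.6] yang -0.187 tilt [-0.001  0.001 -1.   ] w 55.7 F [ 0.1 -1.  -0.1] q7 -0.24
((475.9315490722656, 135.7544403076172), (188.73974609375, 90.16765594482422), 79.20165252685547)
(-18, -21.4) 34 [-18.3 -20.8] 12 [-18.1 -21.5] 60.3
(-18, 21.4) 39 [-18.1  21.5] 11 [-18.7  20.9] 60.8
(18, -21.4) 34 [ 17.4 -21. ] 9 [ 17.3 -21.8] 59.9
(18, 21.4) 39 [17.1 21.4] 13 [17.2 20.6] 61.0
((538.1708374023438, 111.19216918945312), (125.34358978271484, 156.09912109375), 83.3322525024414)
```

View pics/w2c.png

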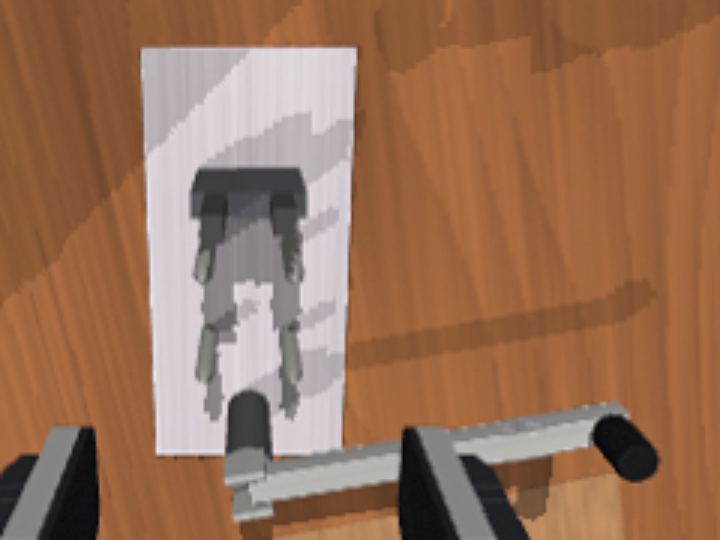

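Run:
```python
from h import *
to([505,-265,280],-.187)
```

```text
xyz [-417.8, 103.8, -29.9] ang [0.002, 0.001, -0.001]
```

```bash
python3 -m creep '[{"jaw":0.3,"xyz":[-60,15,-30],"angular":[0,0,0]},{"jaw":0.3,"xyz":[-418,104,-30],"angular":[0,0,0]},{"jaw":0.3,"xyz":[-418,104,-30],"angular":[0,0,0]},{"jaw":0.3,"xyz":[-418,104,-30],"angular":[0,0,0]},{"jaw":0.3,"xyz":[-418,104,-30],"angular":[0,0,0]},{"jaw":0.3,"xyz":[-418,104,-30],"angular":[0,0,0]},{"jaw":0.3,"xyz":[-418,104,-30],"angular":[0,0,0]},{"jaw":0.3,"xyz":[-418,104,-30],"angular":[0,0,0]},{"jaw":0.3,"xyz":[-418,104,-30],"angular":[0,0,0]},{"jaw":0.3,"xyz":[-418,104,-30],"angular":[0,0,0]}]'
cat >> h.py <<'E'
def disc(P,top):
    """centre of a disc from its top-face points: min enclosing circle of dense ones"""
    Q=P[abs(P[:,2]-np.median(P[P[:,2]>top-3,2]))<2.0]
    c,r=cv2.minEnclosingCircle(Q[:,:2].astype(np.float32)); e=cv2.fitEllipse(cv2.convexHull(Q[:,:2].astype(np.float32)))
    return np.round(c,1),round(r,1),np.round(e[0],1),np.round(e[1],1),round(float(Q[:,2].mean()),1)
E
python3 - <<'E'
from h import *
ang()
im,d,m=look('wrist','w3.png')
for t,top in [('spacer1',8),('lens',10),('retainer',10)]:
  for r in silhouettes('wrist',t)[:5]:
    P=pts('wrist',d,r['pixels'],m)
    try: print(t,round(r['score'],2),np.round(r['xy']),len(P),disc(P,top))
    except Exception as e: print(t,r['score'],r['xy'],'bad')
E
```

```text
clock: 9.05
eef_pos: [506.6, -262.8, 280.0]
tool_rot: [3.14, -0.0, 1.387]
force: [-0.5, -0.0, 0.2]
width: 55.2
gripper_force: 0.0
 t 9.05 tcp [ 506.6 -262.8  280. ] yang -0.184 tilt [ 0.     0.002 -1.   ] w 55.2 F [-0.5 -0.   0.2] q7 0.56
spacer1 0.75 [300. 216.] 366 (array([ 469.1, -322.6]), 21.5, array([ 469.1, -322.3]), array([41.8, 42.8]), 7.5)
spacer1 0.68 [376. 189.] 423 (array([ 568.7, -311.4]), 21.7, array([ 568.6, -311.3]), array([42.6, 42.9]), 7.6)
spacer1 0.6 [281. 114.] 411 (array([ 455.7, -201.8]), 21.6, array([ 455.7, -201.7]), array([41.9, 42.7]), 7.6)
lens 0.92 [253.  48.] 1060 (array([ 451.6, -102.6]), 21.7, array([ 451.2, -102.6]), array([42.3, 43.1]), 9.9)
lens 0.45 [306. 215.] 305 (array([ 469.1, -322.6]), 21.5, array([ 469.4, -322.3]), array([41.3, 42.4]), 7.5)
retainer 0.74 [343.  15.] 553 (array([ 570.3, -101.8]), 21.3, array([ 570.3, -101.8]), array([41.3, 41.9]), 9.7)
```

View pics/w3.png

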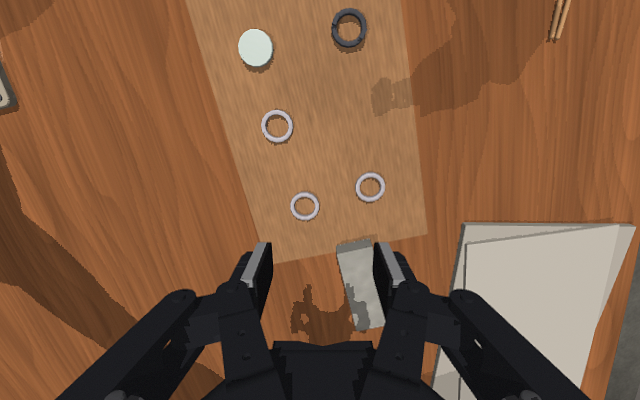

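Run:
```python
from h import *
to([568.7,-311.4,20],-.187)
```

```text
xyz [-35.1, 69.1, 260.5] ang [0.003, 0.001, 0.002]
```

```bash
python3 -m creep '[{"jaw":0.3,"xyz":[-35,69,100],"angular":[0,0,0]},{"jaw":0.3,"xyz":[-35,69,200],"angular":[0.003,0,0]},{"jaw":0.3,"xyz":[-35,69,200],"angular":[0.003,0,0]},{"jaw":0.3,"xyz":[-35,69,230],"angular":[0.003,0,0]},{"jaw":0.3,"xyz":[-35,69,250],"angular":[0.003,0,0]},{"jaw":0.3,"xyz":[-35,69,260],"angular":[0.003,0,0]},{"jaw":0.3,"xyz":[-35,69,260],"angular":[0.003,0,0]}]'
python3 - <<'E'
from h import *
ang()
E
```

```text
clock: 10.12
eef_pos: [568.8, -313.0, 21.9]
tool_rot: [3.14, 0.002, 1.384]
force: [1.0, 0.2, 0.2]
width: 55.4
gripper_force: 0.0
 t 10.12 tcp [ 568.8 -313.    21.9] yang -0.186 tilt [-0.002  0.001 -1.   ] w 55.4 F [1.  0.2 0.2] q7 0.72
```

```bash
python3 -m creep '[{"jaw":0.3,"xyz":[1.5,0.3,1.5],"angular":[0,0,0]},{"jaw":-1,"xyz":[1.5,0.3,1.5],"angular":[0,0,0]},{"jaw":-1,"xyz":[1.5,0.3,1.5],"angular":[0,0,0]},{"jaw":-1,"xyz":[1.5,0.3,1.5],"angular":[0,0,0]},{"jaw":-1,"xyz":[1.5,0.3,1.5],"angular":[0,0,0]}]'
python3 - <<'E'
from h import *
ang(); p,R=tool()
im,d,m=look('wrist','w4.png'); T=np.array(m['T'])
cv2.imwrite('pics/w4c.png',cv2.resize(im[180:330,220:420,::-1],None,fx=3,fy=3))
E
```

```text
clock: 10.75
eef_pos: [569.8, -311.3, 21.5]
tool_rot: [3.139, 0.001, 1.384]
force: [-1.6, 2.1, 9.0]
width: 39.9
gripper_force: 59.2
 t 10.75 tcp [ 569.8 -311.3   21.5] yang -0.187 tilt [-0.001  0.002 -1.   ] w 39.9 F [-1.6  2.1  9. ] q7 0.72
```

View pics/w4c.png

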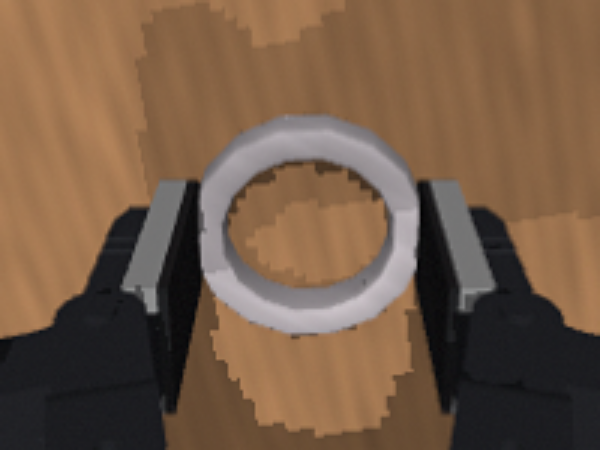

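```bash
cat >> h.py <<'E'
def inhand(t,top):
    p,R=tool(); im,d,m=look('wrist')
    for r in silhouettes('wrist',t)[:2]:
        P=(pts('wrist',d,r['pixels'],m)-p)@R   # tool frame
        P=P[(abs(P[:,0])<40)&(abs(P[:,1])<40)]
        if len(P)<30: continue
        z=np.percentile(P[:,2],[5,25,50]); Q=P[P[:,2]<z[1]+2.5].astype(np.float32)
        print(t,round(r['score'],2),'toolframe z',z.round(1),'c',np.round(cv2.minEnclosingCircle(Q[:,:2])[0],1),'ell',np.round(cv2.fitEllipse(cv2.convexHull(Q[:,:2]))[0],1), 'bbox mid',((Q[:,:2].max(0)+Q[:,:2].min(0))/2).round(1))
E
python3 -m creep '[{"jaw":-1,"xyz":[0,0,-60],"angular":[0,0,0]},{"jaw":-1,"xyz":[0,0,-100],"angular":[0,0,0]},{"jaw":-1,"xyz":[0,0,-100],"angular":[0,0,0]}]'
python3 - <<'E'
from h import *
ang(); inhand('spacer1',8)
to([474.1,126.2,121],-.187)
E
```

```text
clock: 11.18
eef_pos: [571.1, -312.8, 123.6]
tool_rot: [3.134, 0.004, 1.384]
force: [0.6, 0.1, -0.2]
width: 39.5
gripper_force: 60.4
 t 11.18 tcp [ 571.1 -312.8  123.6] yang -0.187 tilt [-0.004  0.007 -1.   ] w 39.5 F [ 0.6  0.1 -0.2] q7 0.67Traceback (most recent call last):
  File "<stdin>", line 2, in <module>
  File "h.py", line 35, in inhand
    print(t,round(r['score'],2),'toolframe z',z.round(1),'c',np.round(cv2.minEnclosingCircle(Q[:,:2])[0],1),'ell',np.round(cv2.fitEllipse(cv2.convexHull(Q[:,:2]))[0],1), 'bbox mid',((Q[:,:2].max(0)+Q[:,:2].min(0))/2).round(1))
                                                                      ~~~~~~~~~~~~~~~~~~~~~~^^^^^^^^^
cv2.error: OpenCV(4.12.0) /io/opencv/modules/imgproc/src/shapedescr.cpp:201: error: (-215:Assertion failed) count >= 0 && (depth == CV_32F || depth == CV_32S) in function 'minEnclosingCircle'
```

```bash
sed -i 's/Q=P\[P\[:,2\]<z\[1\]+2.5\].astype(np.float32)/Q=P[P[:,2]<z[1]+2.5].astype(np.float32); Q2=np.ascontiguousarray(Q[:,:2]); Q=Q2/' h.py
python3 - <<'E'
from h import *
inhand('spacer1',8)
to([474.1,126.2,135],-.187)
E
```

```text
spacer1 0.65 toolframe z [13.2 13.8 14.4] c [0.1 0.4] ell [0.2 0.3] bbox mid [0.2 0.4]
xyz [411.6, -173.3, -16.7] ang [-0.003, 0.0, 0.0]
```

```bash
python3 -m creep '[{"jaw":-1,"xyz":[412,-173,-17],"angular":[0,0,0]},{"jaw":-1,"xyz":[412,-173,-17],"angular":[0,0,0]},{"jaw":-1,"xyz":[412,-173,-17],"angular":[0,0,0]},{"jaw":-1,"xyz":[412,-173,-17],"angular":[0,0,0]},{"jaw":-1,"xyz":[412,-173,-17],"angular":[0,0,0]},{"jaw":-1,"xyz":[412,-173,-17],"angular":[0,0,0]},{"jaw":-1,"xyz":[412,-173,-17],"angular":[0,0,0]},{"jaw":-1,"xyz":[412,-173,-17],"angular":[0,0,0]},{"jaw":-1,"xyz":[412,-173,-17],"angular":[0,0,0]},{"jaw":-1,"xyz":[412,-173,-17],"angular":[0,0,0]}]'
python3 - <<'E'
from h import *
ang(); inhand('spacer1',8)
to([474.1,126.2,78],-.187);to([474.1,126.2,29],-.187)
E
```

```text
clock: 12.62
eef_pos: [475.6, 123.7, 135.2]
tool_rot: [-3.141, 0.003, 1.381]
force: [-0.5, -0.8, -0.2]
width: 39.4
gripper_force: 60.5
 t 12.62 tcp [475.6 123.7 135.2] yang -0.19 tilt [-0.003 -0.    -1.   ] w 39.4 F [-0.5 -0.8 -0.2] q7 0.07
spacer1 0.63 toolframe z [13.1 13.7 14.3] c [-0.1  0.2] ell [0.1 0.4] bbox mid [-0.1  0.3]
xyz [2.3, -2.0, 57.4] ang [-0.0, 0.002, -0.003]
xyz [2.4, -1.9, 106.4] ang [-0.0, 0.002, -0.003]
```

```bash
python3 -m creep '[{"jaw":-1,"xyz":[2.3,-2,30],"angular":[0,0,-0.003]},{"jaw":-1,"xyz":[2.3,-2,47],"angular":[0,0,-0.003]},{"jaw":-1,"xyz":[2.3,-2,47],"angular":[0,0,-0.003]}]'
python3 - <<'E'
from h import *
ang()
to([474.1,126.2,29],-.187)
E
```

```text
clock: 13.1
eef_pos: [473.2, 126.8, 87.7]
tool_rot: [-3.139, 0.003, 1.384]
force: [-0.0, -0.2, 1.1]
width: 39.6
gripper_force: 60.5
 t 13.1 tcp [473.2 126.8  87.7] yang -0.186 tilt [-0.003 -0.002 -1.   ] w 39.6 F [-0.  -0.2  1.1] q7 0.13
xyz [-0.3, 1.1, 58.7] ang [-0.002, 0.003, 0.001]
```

```bash
python3 -m creep '[{"jaw":-1,"xyz":[0,0.5,15],"angular":[0,0,0]},{"jaw":-1,"xyz":[0,0.5,30],"angular":[0,0,0]},{"jaw":-1,"xyz":[0,0.5,40],"angular":[0,0,0]},{"jaw":-1,"xyz":[0,0.5,40],"angular":[0,0,0]}]'
python3 - <<'E'
from h import *
ang()
to([474.1,126.2,29],-.187)
E
```

```text
clock: 13.6
eef_pos: [473.7, 128.1, 47.7]
tool_rot: [-3.14, 0.002, 1.387]
force: [-1.0, 0.3, -0.7]
width: 39.5
gripper_force: 60.5
 t 13.6 tcp [473.7 128.1  47.7] yang -0.184 tilt [-0.002 -0.002 -1.   ] w 39.5 F [-1.   0.3 -0.7] q7 0.18
xyz [-1.8, 0.8, 18.7] ang [-0.002, 0.002, 0.003]
```

```bash
python3 -m creep '[{"jaw":-1,"xyz":[-0.8,0.4,10],"angular":[0,0,0]},{"jaw":-1,"xyz":[-0.8,0.4,18.5],"angular":[0,0,0]},{"jaw":-1,"xyz":[-0.8,0.4,18.5],"angular":[0,0,0]},{"jaw":0.25,"xyz":[-0.8,0.4,18.5],"angular":[0,0,0]},{"jaw":0.25,"xyz":[-0.8,0.4,18.5],"angular":[0,0,0]}]'
python3 - <<'E'
from h import *
ang()
im,d,m=look('wrist')
for r in silhouettes('wrist','spacer1')[:2]:
    P=pts('wrist',d,r['pixels'],m); print(r['score'],r['xy'],disc(P,14))
E
```

```text
clock: 14.22
eef_pos: [474.6, 127.4, 30.3]
tool_rot: [-3.142, 0.001, 1.387]
force: [0.3, -0.3, 0.6]
width: 53.1
gripper_force: 0.0
 t 14.22 tcp [474.6 127.4  30.3] yang -0.184 tilt [-0.001 -0.    -1.   ] w 53.1 F [ 0.3 -0.3  0.6] q7 0.2
0.95 [315.7, 271.1] (array([474.4, 127.1]), 22.1, array([474.2, 126.9]), array([39.6, 44.8]), 13.4)
0.31 [619.2, 391.5] (array([591.1,  73.8]), 12.8, array([589.8,  72.7]), array([ 6.3, 26.7]), 71.4)
```

```bash
python3 -m creep '[{"jaw":0.25,"xyz":[0,0,-60],"angular":[0,0,0]},{"jaw":0.25,"xyz":[0,0,-105],"angular":[0,0,0]},{"jaw":0.25,"xyz":[-443,77,-105],"angular":[0,0,0]},{"jaw":0.25,"xyz":[-443,77,-105],"angular":[0,0,0]},{"jaw":0.25,"xyz":[-443,77,-105],"angular":[0,0,0]},{"jaw":0.25,"xyz":[-443,77,-105],"angular":[0,0,0]},{"jaw":0.25,"xyz":[-443,77,-105],"angular":[0,0,0]},{"jaw":0.25,"xyz":[-443,77,-105],"angular":[0,0,0]},{"jaw":0.25,"xyz":[-443,77,-105],"angular":[0,0,0]},{"jaw":0.25,"xyz":[-443,77,-105],"angular":[0,0,0]},{"jaw":0.25,"xyz":[-443,77,-70],"angular":[0,0,0]},{"jaw":0.25,"xyz":[-443,77,-35],"angular":[0,0,0]}]'
python3 - <<'E'
from h import *
ang(); to([469.1,-322.5,22.5],-.187)
E
```

```text
clock: 15.82
eef_pos: [469.6, -321.6, 65.1]
tool_rot: [3.141, 0.001, 1.388]
force: [0.1, 1.7, -1.3]
width: 53.7
gripper_force: 0.0
 t 15.82 tcp [ 469.6 -321.6   65.1] yang -0.183 tilt [-0.001  0.    -1.   ] w 53.7 F [ 0.1  1.7 -1.3] q7 0.86
xyz [-1.0, -0.4, 42.6] ang [0.0, 0.001, 0.004]
```

```bash
python3 -m creep '[{"jaw":0.25,"xyz":[-1,-0.4,25],"angular":[0,0,0.003]},{"jaw":0.25,"xyz":[-1,-0.4,42.5],"angular":[0,0,0.003]},{"jaw":0.25,"xyz":[-1,-0.4,42.5],"angular":[0,0,0.003]},{"jaw":-1,"xyz":[-1,-0.4,42.5],"angular":[0,0,0.003]},{"jaw":-1,"xyz":[-1,-0.4,42.5],"angular":[0,0,0.003]},{"jaw":-1,"xyz":[-1,-0.4,42.5],"angular":[0,0,0.003]},{"jaw":-1,"xyz":[-1,-0.4,42.5],"angular":[0,0,0.003]},{"jaw":-1,"xyz":[-1,-0.4,0],"angular":[0,0,0.003]},{"jaw":-1,"xyz":[-1,-0.4,-60],"angular":[0,0,0.003]},{"jaw":-1,"xyz":[-1,-0.4,-70],"angular":[0,0,0.003]}]'
python3 - <<'E'
from h import *
ang(); inhand('spacer1',8); to([474.1,126.2,135],-.187)
E
```

```text
clock: 17.08
eef_pos: [470.8, -325.0, 139.7]
tool_rot: [3.135, 0.005, 1.384]
force: [0.5, -0.2, -1.7]
width: 38.4
gripper_force: 60.2
 t 17.07 tcp [ 470.8 -325.   139.7] yang -0.187 tilt [-0.005  0.007 -1.   ] w 38.4 F [ 0.5 -0.2 -1.7] q7 0.81
spacer1 0.82 toolframe z [15.9 16.6 17.1] c [0.6 0.1] ell [0.6 0.2] bbox mid [0.6 0.3]
xyz [442.7, -78.9, 0.8] ang [0.003, 0.002, 0.001]
```

```bash
python3 -m creep '[{"jaw":-1,"xyz":[442.7,-79,0],"angular":[0.003,0,0]},{"jaw":-1,"xyz":[442.7,-79,0],"angular":[0.003,0,0]},{"jaw":-1,"xyz":[442.7,-79,0],"angular":[0.003,0,0]},{"jaw":-1,"xyz":[442.7,-79,0],"angular":[0.003,0,0]},{"jaw":-1,"xyz":[442.7,-79,0],"angular":[0.003,0,0]},{"jaw":-1,"xyz":[442.7,-79,0],"angular":[0.003,0,0]},{"jaw":-1,"xyz":[442.7,-79,0],"angular":[0.003,0,0]},{"jaw":-1,"xyz":[442.7,-79,0],"angular":[0.003,0,0]},{"jaw":-1,"xyz":[442.7,-79,20],"angular":[0.003,0,0]},{"jaw":-1,"xyz":[442.7,-79,40],"angular":[0.003,0,0]},{"jaw":-1,"xyz":[442.7,-79,40],"angular":[0.003,0,0]}]'
python3 - <<'E'
from h import *
ang(); inhand('spacer1',8); to([474.1,126.2,60],-.187)
E
```

```text
clock: 18.55
eef_pos: [471.6, 125.2, 93.2]
tool_rot: [-3.134, 0.004, 1.382]
force: [0.1, -0.0, -0.1]
width: 38.0
gripper_force: 60.3
 t 18.55 tcp [471.6 125.2  93.2] yang -0.188 tilt [-0.004 -0.007 -1.   ] w 38.0 F [ 0.1 -0.  -0.1] q7 0.15
spacer1 0.9 toolframe z [78.5 79.1 79.6] c [2.9 3. ] ell [3.  3.1] bbox mid [3.  3.1]
spacer1 0.83 toolframe z [15.8 16.5 17. ] c [0.4 0.4] ell [0.6 0.3] bbox mid [0.2 0.3]
xyz [1.0, 1.1, 34.7] ang [-0.004, 0.002, -0.001]
```

```bash
python3 -m creep '[{"jaw":-1,"xyz":[1.5,2,0],"angular":[-0.004,0.002,0]},{"jaw":-1,"xyz":[1.5,2,15],"angular":[-0.004,0.002,0]},{"jaw":-1,"xyz":[1.5,2,30],"angular":[-0.004,0.002,0]},{"jaw":-1,"xyz":[1.5,2,40],"angular":[-0.004,0.002,0]},{"jaw":-1,"xyz":[1.5,2,40],"angular":[-0.004,0.002,0]}]'
python3 - <<'E'
from h import *
ang(); to([474.3,126.4,39.5],-.187)
E
```

```text
clock: 19.27
eef_pos: [474.8, 127.5, 53.9]
tool_rot: [-3.14, -0.0, 1.384]
force: [0.6, -1.0, -1.0]
width: 38.1
gripper_force: 60.2
 t 19.27 tcp [474.8 127.5  53.9] yang -0.187 tilt [ 0.    -0.001 -1.   ] w 38.1 F [ 0.6 -1.  -1. ] q7 0.2
xyz [-1.2, -0.3, 14.4] ang [-0.001, -0.0, 0.0]
```

```bash
python3 -m creep '[{"jaw":-1,"xyz":[-0.6,-0.2,8],"angular":[0,0,0]},{"jaw":-1,"xyz":[-0.6,-0.2,14],"angular":[0,0,0]},{"jaw":-1,"xyz":[-0.6,-0.2,14],"angular":[0,0,0]},{"jaw":0.25,"xyz":[-0.6,-0.2,14],"angular":[0,0,0]},{"jaw":0.25,"xyz":[-0.6,-0.2,14],"angular":[0,0,0]}]'
python3 - <<'E'
from h import *
ang()
im,d,m=look('wrist')
for r in silhouettes('wrist','spacer1')[:2]:
    P=pts('wrist',d,r['pixels'],m); print(r['score'],r['xy'],disc(P,22))
p,R=tool(); to([455.7,-201.7,p[2]],-.187)
E
```

```text
clock: 19.9
eef_pos: [475.4, 127.2, 41.3]
tool_rot: [3.14, -0.001, 1.384]
force: [0.9, 0.0, 1.4]
width: 53.5
gripper_force: 0.0
 t 19.9 tcp [475.4 127.2  41.3] yang -0.187 tilt [ 0.001  0.001 -1.   ] w 53.5 F [0.9 0.  1.4] q7 0.22Traceback (most recent call last):
  File "<stdin>", line 5, in <module>
  File "h.py", line 26, in disc
    c,r=cv2.minEnclosingCircle(Q[:,:2].astype(np.float32)); e=cv2.fitEllipse(cv2.convexHull(Q[:,:2].astype(np.float32)))
                                                              ~~~~~~~~~~~~~~^^^^^^^^^^^^^^^^^^^^^^^^^^^^^^^^^^^^^^^^^^^^
cv2.error: OpenCV(4.12.0) /io/opencv/modules/imgproc/src/shapedescr.cpp:361: error: (-201:Incorrect size of input array) There should be at least 5 points to fit the ellipse in function 'fitEllipseNoDirect'
```

Run:
```python
from h import *
im,d,m=look('wrist')
for r in silhouettes('wrist','spacer1')[:3]:
    P=pts('wrist',d,r['pixels'],m); print(r['score'],np.round(r['xy']),len(P),np.percentile(P,[5,50,95],axis=0).round(1).tolist())
p,R=tool(); to([455.7,-201.7,p[2]],-.187)
```

```text
0.74 [318. 269.] 2086 [[457.5, 109.5, 16.3], [474.1, 124.4, 21.2], [490.9, 147.6, 22.5]]
0.59 [319. 262.] 601 [[460.6, 111.7, 6.8], [474.2, 118.4, 11.0], [488.1, 148.4, 13.6]]
xyz [-326.8, 41.9, -0.3] ang [0.001, -0.001, 0.0]
```

```bash
python3 -m creep '[{"jaw":0.25,"xyz":[0,0,-60],"angular":[0,0,0]},{"jaw":0.25,"xyz":[0,0,-95],"angular":[0,0,0]},{"jaw":0.25,"xyz":[-327,42,-95],"angular":[0,0,0]},{"jaw":0.25,"xyz":[-327,42,-95],"angular":[0,0,0]},{"jaw":0.25,"xyz":[-327,42,-95],"angular":[0,0,0]},{"jaw":0.25,"xyz":[-327,42,-95],"angular":[0,0,0]},{"jaw":0.25,"xyz":[-327,42,-95],"angular":[0,0,0]},{"jaw":0.25,"xyz":[-327,42,-95],"angular":[0,0,0]},{"jaw":0.25,"xyz":[-327,42,-50],"angular":[0,0,0]},{"jaw":0.25,"xyz":[-327,42,-24],"angular":[0,0,0]},{"jaw":0.25,"xyz":[-327,42,-24],"angular":[0,0,0]}]'
python3 - <<'E'
from h import *
ang(); to([455.7,-201.7,22],-.187)
E
```

```text
clock: 21.48
eef_pos: [454.4, -200.7, 63.4]
tool_rot: [-3.138, -0.002, 1.385]
force: [-0.6, 0.5, -0.7]
width: 53.7
gripper_force: 0.0
 t 21.48 tcp [ 454.4 -200.7   63.4] yang -0.186 tilt [ 0.002 -0.003 -1.   ] w 53.7 F [-0.6  0.5 -0.7] q7 0.78
xyz [-0.9, 1.7, 41.4] ang [-0.003, -0.002, 0.001]
```

```bash
python3 -m creep '[{"jaw":0.25,"xyz":[-0.7,1.2,25],"angular":[-0.002,-0.002,0]},{"jaw":0.25,"xyz":[-0.7,1.2,41],"angular":[-0.002,-0.002,0]},{"jaw":0.25,"xyz":[-0.7,1.2,41],"angular":[-0.002,-0.002,0]},{"jaw":-1,"xyz":[-0.7,1.2,41],"angular":[-0.002,-0.002,0]},{"jaw":-1,"xyz":[-0.7,1.2,41],"angular":[-0.002,-0.002,0]},{"jaw":-1,"xyz":[-0.7,1.2,41],"angular":[-0.002,-0.002,0]},{"jaw":-1,"xyz":[-0.7,1.2,41],"angular":[-0.002,-0.002,0]},{"jaw":-1,"xyz":[-0.7,1.2,0],"angular":[-0.002,-0.002,0]},{"jaw":-1,"xyz":[-0.7,1.2,-60],"angular":[-0.002,-0.002,0]},{"jaw":-1,"xyz":[-0.7,1.2,-70],"angular":[-0.002,-0.002,0]},{"jaw":-1,"xyz":[-0.7,1.2,-70],"angular":[-0.002,-0.002,0]}]'
python3 - <<'E'
from h import *
ang(); inhand('spacer1',8); to([474.3,126.4,135],-.187)
E
```

```text
clock: 22.85
eef_pos: [457.0, -202.7, 135.5]
tool_rot: [3.137, 0.001, 1.385]
force: [-0.9, 0.4, -0.7]
width: 2.7
gripper_force: 59.0
 t 22.85 tcp [ 457.  -202.7  135.5] yang -0.186 tilt [-0.001  0.004 -1.   ] w 2.7 F [-0.9  0.4 -0.7] q7 0.71
spacer1 0.64 toolframe z [16.4 17.1 17.7] c [ 1.1 18. ] ell [ 1.6 18.4] bbox mid [ 1.5 19. ]
xyz [326.4, -42.9, -1.3] ang [0.001, 0.001, 0.001]
```

```bash
python3 -m creep '[{"jaw":-1,"xyz":[0,0,60],"angular":[0,0,0]},{"jaw":-1,"xyz":[0,0,95],"angular":[0,0,0]},{"jaw":-1,"xyz":[0,0,109],"angular":[0,0,0]},{"jaw":-1,"xyz":[0,0,109],"angular":[0,0,0]},{"jaw":-0.75,"xyz":[0,0,109],"angular":[0,0,0]},{"jaw":-0.75,"xyz":[0,0,109],"angular":[0,0,0]},{"jaw":-0.75,"xyz":[0,0,60],"angular":[0,0,0]},{"jaw":0.25,"xyz":[20,0,-20],"angular":[0,0,0]},{"jaw":0.25,"xyz":[20,0,-20],"angular":[0,0,0]},{"jaw":0.25,"xyz":[20,0,-20],"angular":[0,0,0]}]'
python3 - <<'E'
from h import *
ang()
im,d,m=look('wrist','w5.png')
for r in silhouettes('wrist','spacer1')[:2]:
    P=pts('wrist',d,r['pixels'],m); print(r['score'],np.round(r['xy']),len(P),np.percentile(P,[5,50,95],axis=0).round(1).tolist()); print(disc(P,8))
E
```

```text
clock: 24.2
eef_pos: [461.7, -183.0, 156.3]
tool_rot: [3.135, 0.001, 1.386]
force: [-0.2, 0.1, -0.1]
width: 53.5
gripper_force: 0.0
 t 24.2 tcp [ 461.7 -183.   156.3] yang -0.185 tilt [-0.001  0.006 -1.   ] w 53.5 F [-0.2  0.1 -0.1] q7 0.68
0.77 [316. 209.] 762 [[434.6, -212.8, 2.6], [452.6, -194.2, 7.5], [471.7, -174.3, 8.8]]
(array([ 452.5, -194. ]), 21.9, array([ 452.7, -193.9]), array([42.7, 43.2]), 7.6)
0.18 [432. 366.] 695 [[538.9, -455.1, 20.7], [549.1, -418.5, 29.3], [556.9, -394.4, 30.4]]
(array([ 551., -430.]), 37.8, array([ 553.1, -428. ]), array([31.5, 74.1]), 29.4)
```

View pics/w5.png

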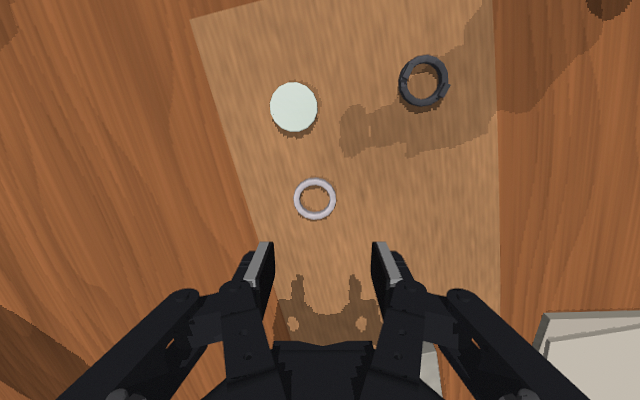

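Run:
```python
from h import *
to([452.6,-194,22],-.187)
```

```text
xyz [-12.1, -5.7, 132.4] ang [0.002, 0.001, 0.001]
```

```bash
python3 -m creep '[{"jaw":0.25,"xyz":[-12.3,-5.7,50],"angular":[0.002,0,0]},{"jaw":0.25,"xyz":[-12.3,-5.7,90],"angular":[0.002,0,0]},{"jaw":0.25,"xyz":[-12.3,-5.7,120],"angular":[0.003,0,0]},{"jaw":0.25,"xyz":[-12.3,-5.7,133],"angular":[0.005,0,0]},{"jaw":0.25,"xyz":[-12.3,-5.7,133],"angular":[0.006,0,0]},{"jaw":-1,"xyz":[-12.3,-5.7,133],"angular":[0.006,0,0]},{"jaw":-1,"xyz":[-12.3,-5.7,133],"angular":[0.006,0,0]},{"jaw":-1,"xyz":[-12.3,-5.7,133],"angular":[0.006,0,0]},{"jaw":-1,"xyz":[-12.3,-5.7,133],"angular":[0.006,0,0]}]'
python3 - <<'E'
from h import *
ang()
E
```

```text
clock: 25.42
eef_pos: [453.3, -194.7, 22.6]
tool_rot: [-3.14, 0.002, 1.384]
force: [0.4, 0.2, 6.7]
width: 39.5
gripper_force: 61.4
 t 25.43 tcp [ 453.3 -194.7   22.6] yang -0.187 tilt [-0.002 -0.002 -1.   ] w 39.5 F [0.4 0.2 6.7] q7 0.87
```

```bash
python3 -m creep '[{"jaw":-1,"xyz":[0,0,-30],"angular":[0,0,0]},{"jaw":-1,"xyz":[0,0,-80],"angular":[0,0,0]},{"jaw":-1,"xyz":[0,0,-110],"angular":[0,0,0]},{"jaw":-1,"xyz":[319.5,-39,-112],"angular":[0,0,0]},{"jaw":-1,"xyz":[319.5,-39,-112],"angular":[0,0,0]},{"jaw":-1,"xyz":[319.5,-39,-112],"angular":[0,0,0]},{"jaw":-1,"xyz":[319.5,-39,-112],"angular":[0,0,0]},{"jaw":-1,"xyz":[319.5,-39,-112],"angular":[0,0,0]},{"jaw":-1,"xyz":[319.5,-39,-112],"angular":[0,0,0]},{"jaw":-1,"xyz":[319.5,-39,-80],"angular":[0,0,0]},{"jaw":-1,"xyz":[319.5,-39,-74],"angular":[0,0,0]},{"jaw":-1,"xyz":[319.5,-39,-74],"angular":[0,0,0]}]'
python3 - <<'E'
from h import *
ang(); inhand('spacer1',8); to([474.4,126.6,46],-.187)
E
```

```text
clock: 26.92
eef_pos: [473.8, 125.6, 95.6]
tool_rot: [-3.138, 0.002, 1.382]
force: [0.7, -0.2, -0.5]
width: 39.6
gripper_force: 60.5
 t 26.93 tcp [473.8 125.6  95.6] yang -0.189 tilt [-0.002 -0.004 -1.   ] w 39.6 F [ 0.7 -0.2 -0.5] q7 0.22
spacer1 0.79 toolframe z [73.  73.6 74.1] c [1.8 1.2] ell [1.8 1.3] bbox mid [1.6 1.2]
spacer1 0.72 toolframe z [14.3 14.9 15.4] c [1.  0.2] ell [1.3 0.4] bbox mid [1.  0.4]
xyz [0.7, -0.0, 50.2] ang [-0.002, 0.001, -0.001]
```

```bash
python3 -m creep '[{"jaw":-1,"xyz":[0.2,0.5,0],"angular":[-0.002,0.001,0]},{"jaw":-1,"xyz":[0.2,0.5,15],"angular":[-0.003,0.001,0]},{"jaw":-1,"xyz":[0.2,0.5,30],"angular":[-0.004,0.001,0]},{"jaw":-1,"xyz":[0.2,0.5,40],"angular":[-0.004,0.001,0]},{"jaw":-1,"xyz":[0.2,0.5,40],"angular":[-0.004,0.001,0]}]'
python3 - <<'E'
from h import *
ang(); to([474.3,126.4,46],-.187)
E
```

```text
clock: 27.65
eef_pos: [473.6, 126.5, 54.4]
tool_rot: [-3.14, 0.001, 1.384]
force: [-0.3, -0.6, 0.5]
width: 39.5
gripper_force: 60.6
 t 27.65 tcp [473.6 126.5  54.4] yang -0.187 tilt [-0.001 -0.001 -1.   ] w 39.5 F [-0.3 -0.6  0.5] q7 0.28
xyz [0.1, 0.7, 8.4] ang [-0.001, 0.001, -0.0]
```

Then release, and rise straight to view over the lens area.

```bash
python3 -m creep '[{"jaw":-1,"xyz":[-0.3,0.5,5],"angular":[0,0,0]},{"jaw":-1,"xyz":[-0.3,0.5,8.5],"angular":[0,0,0]},{"jaw":-1,"xyz":[-0.3,0.5,8.5],"angular":[0,0,0]},{"jaw":0.25,"xyz":[-0.3,0.5,8.5],"angular":[0,0,0]},{"jaw":0.25,"xyz":[-0.3,0.5,8.5],"angular":[0,0,0]},{"jaw":0.25,"xyz":[-0.3,0.5,8.5],"angular":[0,0,0]},{"jaw":0.25,"xyz":[-0.3,0.5,-40],"angular":[0,0,0]},{"jaw":0.25,"xyz":[-0.3,0.5,-90],"angular":[0,0,0]},{"jaw":0.25,"xyz":[-0.3,0.5,-90],"angular":[0,0,0]}]'
python3 - <<'E'
from h import *
ang()
im,d,m=look('wrist')
for r in silhouettes('wrist','spacer1')[:2]:
    P=pts('wrist',d,r['pixels'],m); print(r['score'],np.round(r['xy']),len(P),np.percentile(P,[5,50,95],axis=0).round(1).tolist()); print(disc(P,30))
to([480,-60,230],-.187)
E
```

```text
clock: 28.78
eef_pos: [476.9, 126.8, 148.5]
tool_rot: [3.135, -0.003, 1.384]
force: [-0.3, 0.9, 0.9]
width: 53.2
gripper_force: 0.0
 t 28.77 tcp [476.9 126.8 148.5] yang -0.186 tilt [ 0.003  0.007 -1.   ] w 53.2 F [-0.3  0.9  0.9] q7 0.15
0.86 [326. 208.] 980 [[456.6, 108.5, 22.4], [475.0, 126.1, 29.5], [493.2, 147.2, 30.8]]
(array([475., 127.]), 21.9, array([474.9, 127. ]), array([42.4, 43.1]), 29.6)
0.64 [318. 207.] 180 [[460.7, 111.2, 13.0], [473.8, 118.4, 19.7], [487.6, 148.2, 22.6]]
  return _methods._mean(a, axis=axis, dtype=dtype,
  ret = ret.dtype.type(ret / rcount)
Traceback (most recent call last):
  File "h.py", line 26, in disc
    c,r=cv2.minEnclosingCircle(Q[:,:2].astype(np.float32)); e=cv2.fitEllipse(cv2.convexHull(Q[:,:2].astype(np.float32)))
                                                              ~~~~~~~~~~~~~~^^^^^^^^^^^^^^^^^^^^^^^^^^^^^^^^^^^^^^^^^^^^
cv2.error: OpenCV(4.12.0) /io/opencv/modules/imgproc/src/shapedescr.cpp:356: error: (-215:Assertion failed) n >= 0 && (depth == CV_32F || depth == CV_32S) in function 'fitEllipseNoDirect'
```

```bash
python3 -m creep '[{"jaw":0.25,"xyz":[-210,27.7,-10],"angular":[0,0,0]},{"jaw":0.25,"xyz":[-210,27.7,-10],"angular":[0,0,0]},{"jaw":0.25,"xyz":[-210,27.7,-10],"angular":[0,0,0]},{"jaw":0.25,"xyz":[-210,27.7,-10],"angular":[0,0,0]},{"jaw":0.25,"xyz":[-210,27.7,-10],"angular":[0,0,0]},{"jaw":0.25,"xyz":[-210,27.7,-10],"angular":[0,0,0]}]'
python3 - <<'E'
from h import *
ang()
im,d,m=look('wrist')
for t in('lens','retainer'):
  for r in silhouettes('wrist',t)[:1]:
    P=pts('wrist',d,r['pixels'],m); D=disc(P,10); print(t,r['score'],np.round(r['xy']),len(P),D); to([*D[2],23],-.187)
E
```

```text
clock: 29.62
eef_pos: [462.3, -83.8, 154.6]
tool_rot: [-3.14, -0.001, 1.385]
force: [-0.5, -0.4, -0.2]
width: 53.4
gripper_force: 0.0
 t 29.62 tcp [462.3 -83.8 154.6] yang -0.186 tilt [ 0.001 -0.002 -1.   ] w 53.4 F [-0.5 -0.4 -0.2] q7 0.55
lens 0.92 [314. 208.] 1462 (array([ 451.2, -102.9]), 21.9, array([ 451.2, -102.8]), array([42.9, 43.2]), 9.8)
xyz [-21.3, -7.6, 131.9] ang [-0.001, -0.0, 0.003]
retainer 0.76 [444. 188.] 994 (array([ 569.9, -101.5]), 22.0, array([ 570.1, -101.3]), array([42.7, 42.9]), 9.6)
xyz [2.1, 108.9, 132.0] ang [-0.001, -0.0, 0.003]
```

```bash
python3 -m creep '[{"jaw":0.25,"xyz":[-21.3,-7.5,50],"angular":[0,0,0]},{"jaw":0.25,"xyz":[-21.3,-7.5,90],"angular":[0,0,0]},{"jaw":0.25,"xyz":[-21.3,-7.5,120],"angular":[0,0,0]},{"jaw":0.25,"xyz":[-21.3,-7.5,132],"angular":[0,0,0]},{"jaw":0.25,"xyz":[-21.3,-7.5,132],"angular":[0,0,0]},{"jaw":-1,"xyz":[-21.3,-7.5,132],"angular":[0,0,0]},{"jaw":-1,"xyz":[-21.3,-7.5,132],"angular":[0,0,0]},{"jaw":-1,"xyz":[-21.3,-7.5,132],"angular":[0,0,0]},{"jaw":-1,"xyz":[-21.3,-7.5,132],"angular":[0,0,0]}]'
python3 - <<'E'
from h import *
ang(); p,R=tool(); to([474.4,126.6,p[2]],-.187)
E
```

```text
clock: 30.9
eef_pos: [451.9, -104.2, 24.3]
tool_rot: [3.14, -0.0, 1.385]
force: [-1.3, 0.5, 5.9]
width: 40.0
gripper_force: 60.8
 t 30.9 tcp [ 451.9 -104.2   24.3] yang -0.186 tilt [ 0.     0.001 -1.   ] w 40.0 F [-1.3  0.5  5.9] q7 0.84
xyz [231.0, -20.6, 0.1] ang [0.001, -0.0, 0.001]
```

```bash
python3 -m creep '[{"jaw":-1,"xyz":[0,0,-30],"angular":[0,0,0]},{"jaw":-1,"xyz":[0,0,-80],"angular":[0,0,0]},{"jaw":-1,"xyz":[0,0,-105],"angular":[0,0,0]},{"jaw":-1,"xyz":[231,-20.5,-108],"angular":[0,0,0]},{"jaw":-1,"xyz":[231,-20.5,-108],"angular":[0,0,0]},{"jaw":-1,"xyz":[231,-20.5,-108],"angular":[0,0,0]},{"jaw":-1,"xyz":[231,-20.5,-108],"angular":[0,0,0]},{"jaw":-1,"xyz":[231,-20.5,-108],"angular":[0,0,0]},{"jaw":-1,"xyz":[231,-20.5,-85],"angular":[0,0,0]},{"jaw":-1,"xyz":[231,-20.5,-75],"angular":[0,0,0]},{"jaw":-1,"xyz":[231,-20.5,-75],"angular":[0,0,0]}]'
python3 - <<'E'
from h import *
ang(); inhand('lens',8); to([474.4,126.6,54],-.187)
E
```

```text
clock: 32.28
eef_pos: [474.0, 125.1, 98.2]
tool_rot: [-3.141, 0.001, 1.382]
force: [-0.3, -0.1, -0.1]
width: 39.8
gripper_force: 60.5
 t 32.27 tcp [474.  125.1  98.2] yang -0.188 tilt [-0.001 -0.001 -1.   ] w 39.8 F [-0.3 -0.1 -0.1] q7 0.28
lens 0.79 toolframe z [13.8 14.4 14.8] c [1.1 0.2] ell [1.3 0.2] bbox mid [1.3 0.4]
xyz [1.1, -0.5, 44.9] ang [0.001, 0.0, -0.001]
```

```bash
python3 -m creep '[{"jaw":-1,"xyz":[0.3,0.2,0],"angular":[0,0,0]},{"jaw":-1,"xyz":[0.3,0.2,15],"angular":[0,0,0]},{"jaw":-1,"xyz":[0.3,0.2,28],"angular":[0,0,0]},{"jaw":-1,"xyz":[0.3,0.2,36],"angular":[0,0,0]},{"jaw":-1,"xyz":[0.3,0.2,36],"angular":[0,0,0]}]'
python3 - <<'E'
from h import *
ang(); to([474.3,126.4,54.5],-.187)
E
```

```text
clock: 33.0
eef_pos: [474.1, 126.1, 61.6]
tool_rot: [-3.141, 0.001, 1.384]
force: [0.3, 1.0, -0.8]
width: 39.8
gripper_force: 60.5
 t 33.0 tcp [474.1 126.1  61.6] yang -0.187 tilt [-0.001 -0.001 -1.   ] w 39.8 F [ 0.3  1.  -0.8] q7 0.34
xyz [0.3, 0.2, 7.1] ang [-0.001, 0.001, -0.0]
```

```bash
python3 -m creep '[{"jaw":-1,"xyz":[-0.4,0.2,4],"angular":[0,0,0]},{"jaw":-1,"xyz":[-0.4,0.2,7.5],"angular":[0,0,0]},{"jaw":-1,"xyz":[-0.4,0.2,7.5],"angular":[0,0,0]},{"jaw":0.25,"xyz":[-0.4,0.2,7.5],"angular":[0,0,0]},{"jaw":0.25,"xyz":[-0.4,0.2,7.5],"angular":[0,0,0]},{"jaw":0.25,"xyz":[-0.4,0.2,7.5],"angular":[0,0,0]},{"jaw":0.25,"xyz":[-0.4,0.2,-40],"angular":[0,0,0]},{"jaw":0.25,"xyz":[-0.4,0.2,-90],"angular":[0,0,0]},{"jaw":0.25,"xyz":[-0.4,0.2,-90],"angular":[0,0,0]}]'
python3 - <<'E'
from h import *
ang()
im,d,m=look('wrist')
r=silhouettes('wrist','lens')[0]
P=pts('wrist',d,r['pixels'],m); print(r['score'],disc(P,40),np.percentile(P[:,2],[5,50,95]))
p,R=tool(); to([575,-82,155],-.187)
E
```

```text
clock: 34.12
eef_pos: [476.9, 126.3, 155.5]
tool_rot: [3.135, -0.003, 1.384]
force: [0.2, 0.1, -0.8]
width: 52.9
gripper_force: 0.0
 t 34.12 tcp [476.9 126.3 155.5] yang -0.186 tilt [ 0.003  0.006 -1.   ] w 52.9 F [ 0.2  0.1 -0.8] q7 0.2
0.59 (array([475.3, 126.6]), 22.0, array([475.2, 126.9]), array([43.2, 43.3]), 39.8) [38.21810382 39.79431621 40.8888698 ]
xyz [-186.3, 137.3, -2.3] ang [0.001, -0.001, 0.001]
```

```bash
python3 -m creep '[{"jaw":0.25,"xyz":[-186,137,-2],"angular":[0,0,0]},{"jaw":0.25,"xyz":[-186,137,-2],"angular":[0,0,0]},{"jaw":0.25,"xyz":[-186,137,-2],"angular":[0,0,0]},{"jaw":0.25,"xyz":[-186,137,-2],"angular":[0,0,0]},{"jaw":0.25,"xyz":[-186,137,-2],"angular":[0,0,0]},{"jaw":0.25,"xyz":[-186,137,-2],"angular":[0,0,0]}]'
python3 - <<'E'
from h import *
ang()
im,d,m=look('wrist')
for t in ['retainer']:
  for r in silhouettes('wrist',t)[:2]:
    P=pts('wrist',d,r['pixels'],m); print(t,r['score'],np.round(r['xy']),len(P),np.percentile(P,[5,50,95],axis=0).round(1).tolist()); D=disc(P,10); print(D); to([*D[2],23],-.187)
    L=P[P[:,2]>13]; print(len(L)); c=L[:,:2]-D[2]; u,s,v=np.linalg.svd(c,full_matrices=False); print('lug axis',v[0])
E
```

```text
clock: 34.98
eef_pos: [573.5, -81.2, 153.1]
tool_rot: [-3.139, -0.001, 1.384]
force: [0.4, 0.7, -0.1]
width: 53.0
gripper_force: 0.0
 t 34.98 tcp [573.5 -81.2 153.1] yang -0.187 tilt [ 0.001 -0.003 -1.   ] w 53.0 F [ 0.4  0.7 -0.1] q7 0.49
retainer 0.86 [327. 218.] 916 [[552.1, -120.5, 0.6], [571.3, -103.0, 9.5], [589.1, -81.6, 15.7]]
(array([ 570.8, -101.7]), 21.9, array([ 570.5, -101.6]), array([42.5, 43.2]), 9.6)
xyz [-21.8, 0.9, 130.6] ang [-0.002, -0.001, 0.002]
133
lug axis [ 0.81952664 -0.57304109]
```

```bash
python3 -m creep '[{"jaw":0.25,"xyz":[-21.3,0.9,50],"angular":[0,0,0]},{"jaw":0.25,"xyz":[-21.3,0.9,90],"angular":[0,0,0]},{"jaw":0.25,"xyz":[-21.3,0.9,120],"angular":[0,0,0]},{"jaw":0.25,"xyz":[-21.3,0.9,131],"angular":[0,0,0]},{"jaw":0.25,"xyz":[-21.3,0.9,131],"angular":[0,0,0]},{"jaw":-1,"xyz":[-21.3,0.9,131],"angular":[0,0,0]},{"jaw":-1,"xyz":[-21.3,0.9,131],"angular":[0,0,0]},{"jaw":-1,"xyz":[-21.3,0.9,131],"angular":[0,0,0]},{"jaw":-1,"xyz":[-21.3,0.9,131],"angular":[0,0,0]}]'
python3 - <<'E'
from h import *
ang(); p,R=tool(); to([474.4,126.6,p[2]],-.187)
E
```

```text
clock: 36.2
eef_pos: [572.3, -103.1, 25.3]
tool_rot: [3.14, -0.001, 1.384]
force: [-1.8, 1.2, 7.4]
width: 39.1
gripper_force: 60.1
 t 36.2 tcp [ 572.3 -103.1   25.3] yang -0.186 tilt [ 0.001  0.002 -1.   ] w 39.1 F [-1.8  1.2  7.4] q7 0.66
xyz [207.6, -138.8, -0.2] ang [0.002, -0.001, 0.001]
```

```bash
python3 -m creep '[{"jaw":-1,"xyz":[0,0,-30],"angular":[0,0,0]},{"jaw":-1,"xyz":[0,0,-80],"angular":[0,0,0]},{"jaw":-1,"xyz":[0,0,-115],"angular":[0,0,0]},{"jaw":-1,"xyz":[207.6,-139,-115],"angular":[0,0,0]},{"jaw":-1,"xyz":[207.6,-139,-115],"angular":[0,0,0]},{"jaw":-1,"xyz":[207.6,-139,-115],"angular":[0,0,0]},{"jaw":-1,"xyz":[207.6,-139,-115],"angular":[0,0,0]},{"jaw":-1,"xyz":[207.6,-139,-115],"angular":[0,0,0]},{"jaw":-1,"xyz":[207.6,-139,-90],"angular":[0,0,0]},{"jaw":-1,"xyz":[207.6,-139,-80],"angular":[0,0,0]},{"jaw":-1,"xyz":[207.6,-139,-80],"angular":[0,0,0]}]'
python3 - <<'E'
from h import *
ang(); inhand('retainer',8); to([474.4,126.6,66],-.187)
E
```

```text
clock: 37.58
eef_pos: [473.8, 125.6, 103.4]
tool_rot: [3.141, 0.001, 1.383]
force: [-0.2, 0.1, -0.0]
width: 39.6
gripper_force: 60.6
 t 37.58 tcp [473.8 125.6 103.4] yang -0.188 tilt [-0.001  0.    -1.   ] w 39.6 F [-0.2  0.1 -0. ] q7 0.28
retainer 0.59 toolframe z [10.  15.2 16. ] c [0.9 0.2] ell [1.1 0.3] bbox mid [1.  0.4]
xyz [0.8, -0.1, 38.0] ang [0.001, 0.0, -0.001]
```

```bash
python3 -m creep '[{"jaw":-1,"xyz":[0,0.3,0],"angular":[0,0,0]},{"jaw":-1,"xyz":[0,0.3,15],"angular":[0,0,0]},{"jaw":-1,"xyz":[0,0.3,26],"angular":[0,0,0]},{"jaw":-1,"xyz":[0,0.3,32],"angular":[0,0,0]},{"jaw":-1,"xyz":[0,0.3,32],"angular":[0,0,0]}]'
python3 - <<'E'
from h import *
ang(); to([474.3,126.0,65.5],-.187)
E
```

```text
clock: 38.3
eef_pos: [473.6, 126.2, 70.8]
tool_rot: [-3.141, 0.001, 1.384]
force: [0.5, -0.1, -0.2]
width: 39.5
gripper_force: 60.6
 t 38.3 tcp [473.6 126.2  70.8] yang -0.187 tilt [-0.001 -0.001 -1.   ] w 39.5 F [ 0.5 -0.1 -0.2] q7 0.34
xyz [-0.0, 0.7, 5.3] ang [-0.001, 0.001, -0.0]
```

Release, rise, and check while moving the view back towards the bar.

```bash
python3 -m creep '[{"jaw":-1,"xyz":[-0.2,0.4,3],"angular":[0,0,0]},{"jaw":-1,"xyz":[-0.2,0.4,5.5],"angular":[0,0,0]},{"jaw":-1,"xyz":[-0.2,0.4,5.5],"angular":[0,0,0]},{"jaw":0.25,"xyz":[-0.2,0.4,5.5],"angular":[0,0,0]},{"jaw":0.25,"xyz":[-0.2,0.4,5.5],"angular":[0,0,0]},{"jaw":0.25,"xyz":[-0.2,0.4,5.5],"angular":[0,0,0]},{"jaw":0.25,"xyz":[-0.2,0.4,-40],"angular":[0,0,0]},{"jaw":0.25,"xyz":[10,40,-100],"angular":[0,0,0]},{"jaw":0.25,"xyz":[10,40,-130],"angular":[0,0,0]},{"jaw":0.25,"xyz":[10,40,-130],"angular":[0,0,0]}]'
python3 - <<'E'
from h import *
ang()
im,d,m=look('wrist','w6.png')
for r in silhouettes('wrist','retainer')[:1]:
    P=pts('wrist',d,r['pixels'],m); print(r['score'],len(P),np.percentile(P,[5,50,95],axis=0).round(1).tolist(),disc(P,51))
for r in silhouettes('wrist','latch_knob')[:1]:
    P=pts('wrist',d,r['pixels'],m); K=P[P[:,2]>100]; print('knob',r['score'],np.round(r['xy']),K.mean(0).round(1),K.min(0).round(1),K.max(0).round(1))
cv2.imwrite('pics/w6c.png',cv2.resize(im[60:320,180:520,::-1],None,fx=2,fy=2))
E
```

```text
clock: 39.55
eef_pos: [517.4, 128.9, 204.2]
tool_rot: [3.135, -0.002, 1.384]
force: [-0.6, -0.1, -0.3]
width: 53.4
gripper_force: 0.0
 t 39.55 tcp [517.4 128.9 204.2] yang -0.186 tilt [ 0.002  0.006 -1.   ] w 53.4 F [-0.6 -0.1 -0.3] q7 0.13
0.63 884 [[456.6, 108.1, 39.3], [474.6, 125.0, 49.4], [494.7, 146.6, 55.6]] (array([475., 127.]), 21.7, array([475. , 127.1]), array([42.7, 43.2]), 49.6)
knob 0.97 [359. 248.] [603.8  68.6 104.6] [596.4  59.5 100. ] [612.3  75.5 107.4]
```

View pics/w6c.png

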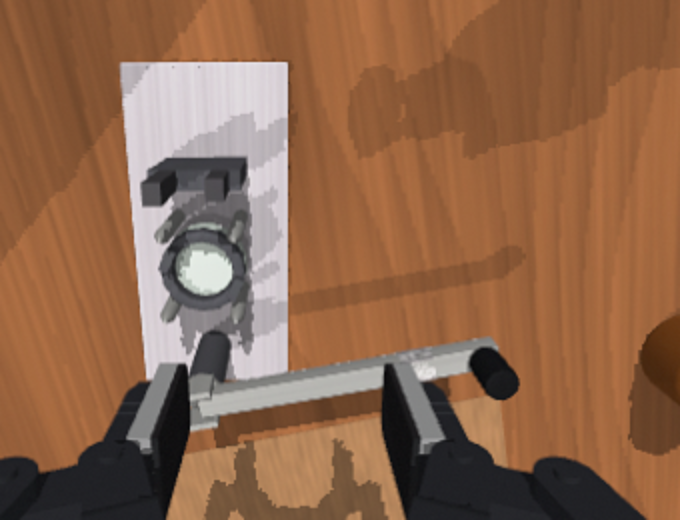

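Run:
```python
from h import *
to([605,67.3,140],-1.565)
```

```text
xyz [-43.8, 101.0, 60.5] ang [-0.001, 0.001, 1.378]
```

```bash
python3 -m creep '[{"jaw":-0.2,"xyz":[-44,101,0],"angular":[0,0,1.378]},{"jaw":-0.2,"xyz":[-44,101,0],"angular":[0,0,1.378]},{"jaw":-0.2,"xyz":[-44,101,0],"angular":[0,0,1.378]},{"jaw":-0.2,"xyz":[-44,101,0],"angular":[0,0,1.378]},{"jaw":-0.2,"xyz":[-44,101,0],"angular":[0,0,1.378]},{"jaw":-0.2,"xyz":[-44,101,20],"angular":[0,0,1.378]},{"jaw":-0.2,"xyz":[-44,101,40],"angular":[0,0,1.378]},{"jaw":-0.2,"xyz":[-44,101,60],"angular":[0,0,1.378]},{"jaw":-0.2,"xyz":[-44,101,60],"angular":[0,0,1.378]},{"jaw":-0.2,"xyz":[-44,101,60],"angular":[0,0,1.378]}]'
python3 - <<'E'
from h import *
ang(); to([605,67.3,98],-1.57)
E
```

```text
clock: 40.95
eef_pos: [606.0, 66.5, 141.4]
tool_rot: [3.141, 0.0, 0.007]
force: [-0.7, -0.2, 0.4]
width: 34.2
gripper_force: 0.0
 t 40.95 tcp [606.   66.5 141.4] yang -1.564 tilt [-0.     0.001 -1.   ] w 34.2 F [-0.7 -0.2  0.4] q7 -0.87
xyz [-1.0, -0.8, 43.4] ang [0.001, 0.0, 0.006]
```

```bash
python3 -m creep '[{"jaw":-0.2,"xyz":[-1,-0.8,20],"angular":[0,0,0]},{"jaw":-0.2,"xyz":[-1,-0.8,35],"angular":[0,0,0]},{"jaw":-0.2,"xyz":[-1,-0.8,43],"angular":[0,0,0]},{"jaw":-0.2,"xyz":[-1,-0.8,43],"angular":[0,0,0]},{"jaw":-1,"xyz":[-1,-0.8,43],"angular":[0,0,0]},{"jaw":-1,"xyz":[-1,-0.8,43],"angular":[0,0,0]},{"jaw":-1,"xyz":[-1,-0.8,43],"angular":[0,0,0]},{"jaw":-1,"xyz":[-1,-0.8,43],"angular":[0,0,0]}]'
python3 - <<'E'
from arc import *
ang(); kw=dict(C=np.array([474.4,126.5]),yaw=-.187)
p,R=tool(); piv=np.array([474.4,126.5])+60*np.array([np.sin(-.187),-np.cos(-.187)]); b=p[:2]-piv
s=np.pi/2-.187-np.arctan2(b[1],b[0]); print('swing',s,np.hypot(*b))
arc([(s,.1),(s,.2),(s,.3)],s,0,**kw)
E
```

```text
clock: 41.95
eef_pos: [605.6, 67.5, 98.9]
tool_rot: [3.141, -0.001, 0.006]
force: [0.1, -1.2, 0.1]
width: 13.6
gripper_force: 58.5
 t 41.95 tcp [605.6  67.5  98.9] yang -1.565 tilt [ 0.001  0.001 -1.   ] w 13.6 F [ 0.1 -1.2  0.1] q7 -0.83
swing 1.3842487160526957 142.33231128944195
(np.float64(1.3842487160526957), 0.1) xyz [-3.2, -0.0, -14.1] ang [-0.001, 0.1, 0.0]
(np.float64(1.3842487160526957), 0.2) xyz [-7.7, -0.0, -27.8] ang [-0.001, 0.2, 0.0]
(np.float64(1.3842487160526957), 0.3) xyz [-13.7, -0.1, -41.0] ang [-0.002, 0.3, 0.0]
```

```bash
python3 -m creep '[{"jaw":-1,"xyz":[-3.2,0,-14.1],"angular":[0,0.1,0]},{"jaw":-1,"xyz":[-7.7,0,-27.8],"angular":[0,0.2,0]},{"jaw":-1,"xyz":[-13.7,-0.1,-41],"angular":[0,0.3,0]},{"jaw":-1,"xyz":[-13.7,-0.1,-41],"angular":[0,0.3,0]}]'
python3 - <<'E'
from arc import *
ang(); kw=dict(C=np.array([474.4,126.5]),yaw=-.187)
arc([(1.384-.15*i,.3) for i in range(1,10)]+[(0.005,.3)],1.384,.3,**kw)
E
```

```text
clock: 42.45
eef_pos: [591.1, 69.1, 141.5]
tool_rot: [-3.137, -0.303, 0.006]
force: [0.1, -1.2, -0.9]
width: 13.9
gripper_force: 58.6
 t 42.45 tcp [591.1  69.1 141.5] yang -1.564 tilt [ 0.298 -0.004 -0.955] w 13.9 F [ 0.1 -1.2 -0.9] q7 -0.7
(1.234, 0.3) xyz [-1.5, -19.1, -0.4] ang [0.045, -0.001, -0.143]
(1.0839999999999999, 0.3) xyz [-5.7, -37.8, -1.6] ang [0.089, -0.001, -0.286]
(0.9339999999999999, 0.3) xyz [-12.5, -55.6, -3.6] ang [0.134, -0.002, -0.43]
(0.7839999999999999, 0.3) xyz [-21.8, -72.1, -6.5] ang [0.179, -0.003, -0.573]
(0.6339999999999999, 0.3) xyz [-33.3, -87.0, -10.0] ang [0.224, -0.003, -0.716]
(0.484, 0.3) xyz [-46.8, -99.9, -14.2] ang [0.268, -0.004, -0.859]
(0.33399999999999985, 0.3) xyz [-62.1, -110.6, -18.9] ang [0.313, -0.005, -1.002]
(0.18399999999999994, 0.3) xyz [-78.6, -118.8, -24.0] ang [0.358, -0.005, -1.145]
(0.03400000000000003, 0.3) xyz [-96.2, -124.2, -29.4] ang [0.402, -0.006, -1.289]
(0.005, 0.3) xyz [-99.6, -125.0, -30.5] ang [0.411, -0.006, -1.316]
```

```bash
python3 -m creep '[{"jaw":-1,"xyz":[-1.5,-19.1,-0.4],"angular":[0.045,-0.001,-0.143]},{"jaw":-1,"xyz":[-5.7,-37.8,-1.6],"angular":[0.089,-0.001,-0.286]},{"jaw":-1,"xyz":[-12.5,-55.6,-3.6],"angular":[0.134,-0.002,-0.43]},{"jaw":-1,"xyz":[-21.8,-72.1,-6.5],"angular":[0.179,-0.003,-0.573]},{"jaw":-1,"xyz":[-33.3,-87,-10],"angular":[0.224,-0.003,-0.716]},{"jaw":-1,"xyz":[-46.8,-99.9,-14.2],"angular":[0.268,-0.004,-0.859]},{"jaw":-1,"xyz":[-62.1,-110.6,-18.9],"angular":[0.313,-0.005,-1.002]},{"jaw":-1,"xyz":[-78.6,-118.8,-24],"angular":[0.358,-0.005,-1.145]},{"jaw":-1,"xyz":[-96.2,-124.2,-29.4],"angular":[0.402,-0.006,-1.289]},{"jaw":-1,"xyz":[-99.6,-125,-30.5],"angular":[0.411,-0.006,-1.316]},{"jaw":-1,"xyz":[-99.6,-125,-30.5],"angular":[0.411,-0.006,-1.316]}]'
python3 - <<'E'
from arc import *
ang(); C=np.array([474.4,126.5]);kw=dict(C=C,yaw=-.187)
p,R=tool(); piv=C+60*np.array([np.sin(-.187),-np.cos(-.187)]); b=p[:2]-piv
s=np.pi/2-.187-np.arctan2(b[1],b[0]); print('swing',s,np.hypot(*b), np.arcsin(R[2,0]))
arc([(0.0,.22),(0,.14),(0,.06),(0,0)],s,.3,**kw)
E
```

```text
clock: 43.82
eef_pos: [486.8, 193.5, 138.8]
tool_rot: [-3.131, -0.299, 1.382]
force: [1.0, 5.6, 2.3]
width: 13.9
gripper_force: 58.9
 t 43.83 tcp [486.8 193.5 138.8] yang -0.186 tilt [ 0.295 -0.01  -0.956] w 13.9 F [1.  5.6 2.3] q7 0.27
swing -0.0020354930432784357 128.16239308848856 0.29908531556543017
(0.0, 0.22) xyz [1.5, 0.4, 11.4] ang [-0.001, -0.08, 0.003]
(0, 0.14) xyz [2.0, 0.5, 22.9] ang [-0.001, -0.16, 0.003]
(0, 0.06) xyz [1.7, 0.6, 34.3] ang [-0.001, -0.24, 0.004]
(0, 0) xyz [0.8, 0.7, 42.9] ang [-0.001, -0.3, 0.005]
```

```bash
python3 -m creep '[{"jaw":-1,"xyz":[1.5,0.4,11.4],"angular":[0,-0.08,0.003]},{"jaw":-1,"xyz":[2,0.4,22.9],"angular":[0,-0.16,0.003]},{"jaw":-1,"xyz":[1.7,0.5,34.3],"angular":[0,-0.24,0.004]},{"jaw":-1,"xyz":[0.8,0.5,41.5],"angular":[0,-0.295,0.005]},{"jaw":-1,"xyz":[0.8,0.5,41.5],"angular":[0,-0.295,0.005]}]'
python3 - <<'E'
from h import *
ang()
E
```

```text
clock: 44.45
eef_pos: [489.4, 206.4, 98.6]
tool_rot: [-3.134, -0.001, 1.382]
force: [0.2, 6.5, 1.1]
width: 14.1
gripper_force: 59.0
 t 44.45 tcp [489.4 206.4  98.6] yang -0.189 tilt [ 0.001 -0.008 -1.   ] w 14.1 F [0.2 6.5 1.1] q7 -0.11
```

```bash
python3 -m creep '[{"jaw":-0.2,"xyz":[0,0,0],"angular":[0,0,0]},{"jaw":-0.2,"xyz":[0,0,0],"angular":[0,0,0]},{"jaw":-0.2,"xyz":[0,0,0],"angular":[0,0,0]},{"jaw":-0.2,"xyz":[0,0,-30],"angular":[0,0,0]},{"jaw":-0.2,"xyz":[0,0,-80],"angular":[0,0,0]},{"jaw":-0.2,"xyz":[-30,0,-140],"angular":[0,0,0]},{"jaw":0.2,"xyz":[-43,0,-150],"angular":[0,0,0]},{"jaw":0.2,"xyz":[-43,0,-150],"angular":[0,0,0]}]'
python3 - <<'E'
from h import *
ang()
im,d,m=look('wrist','w7.png')
for r in silhouettes('wrist','latch_knob')[:1]:
    P=pts('wrist',d,r['pixels'],m); K=P[P[:,2]>100]; print('knob',r['score'],K.mean(0).round(1))
    B=P[abs(P[:,2]-79)<4]; print(cv2.minAreaRect(B[:,:2].astype(np.float32)),np.percentile(B[:,2],[5,50,95]))
    L=(B[:,:2]-[474.4,126.5]); y=L@[np.sin(.187),np.cos(.187)]
    for lo in range(-60,90,30): k=(y>lo)&(y<lo+30); print(lo,B[k,2].mean().round(1),(L[k]@[np.cos(.187),-np.sin(.187)]).mean().round(1))
for r in silhouettes('wrist','retainer')[:1]:
    P=pts('wrist',d,r['pixels'],m); print(r['score'],len(P),np.percentile(P,[5,50,95],axis=0).round(1).tolist())
cv2.imwrite('pics/w7c.png',cv2.resize(im[60:300,220:460,::-1],None,fx=2.4,fy=2.4))
E
```

```text
clock: 45.45
eef_pos: [482.0, 160.7, 250.3]
tool_rot: [-3.136, -0.004, 1.377]
force: [-0.5, 1.0, -0.6]
width: 51.4
gripper_force: 0.0
 t 45.45 tcp [482.  160.7 250.3] yang -0.194 tilt [ 0.004 -0.006 -1.   ] w 51.4 F [-0.5  1.  -0.6] q7 -0.19
knob 0.76 [490.  206.1 105.3]
((476.80267333984375, 140.89202880859375), (147.85989379882812, 11.381221771240234), 79.14127349853516) [78.59734253 79.69963652 80.8542315 ]
-60 79.5 -0.0
-30 79.7 -0.2
0 79.8 -0.1
30 79.7 0.7
60 79.8 0.6
0.95 468 [[456.2, 109.0, 39.2], [481.0, 127.1, 49.7], [495.0, 146.4, 55.8]]
```

View pics/w7c.png

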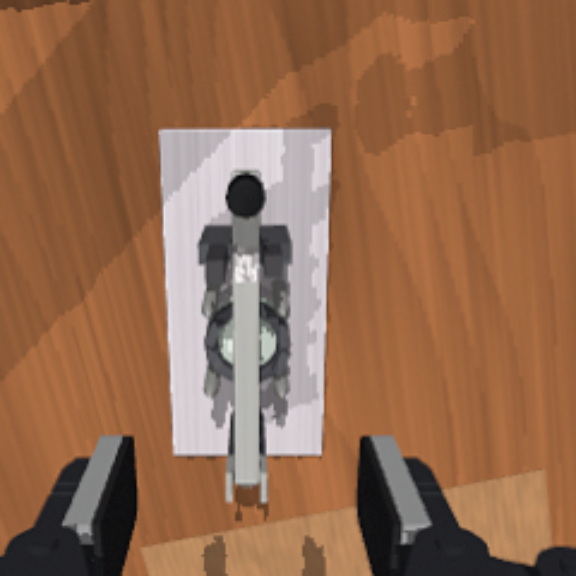

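The picture shows the bar level in the catch (crop pixel 245,245) over the finished stack (247,340), and the gripper is clear. I'm handing the job in.

```bash
python3 -c "
from cell import ctrl
print(ctrl.finish_job())"
```

```text
the job is handed in; nothing more can be done
None
```

The lens cell is built and handed in at about 45 s: three spacers (all that were laid out), the lens and the retaining ring are stacked flat, and the bar is down in the catch; no verdict came back, and one spacer was set down and re-gripped on the way.

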